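Set the fuel-cell demonstration modules in their docks

TASK

Set up the fuel-cell demonstration: stand each of the four modules upright in its own dock - the red gas vessel in the round red tray, the green gas vessel in the round green tray, the fuel cell in the yellow tray and the fan in the blue tray, the last two squared up with their trays (either way round). Each must sit flat on the tray's floor, well centred inside the rim; set the modules down gently, never drop or knock them, and leave the amber bottle and the glass dish where they stand. Let go of everything at the end.

Things in the scene. Friction and masses are not known exactly. Their poses are not given: they have to be found in the camera images.
- red_vessel_center (a point): Empty gas vessel standing upright on the bench: clear tube 50 mm in diameter on a red foot (diameter 58, 12 high) with a red lid; 106 mm to the top of the lid, plus a white hose stub 11 mm high and 10 wide in the middle of the lid. 200 g or so. The point is at its centre, on the axis, 53 mm above the underside; z up along the axis.
- green_vessel_center (a point): Empty gas vessel standing upright on the bench: clear tube 50 mm in diameter on a green foot (diameter 58, 12 high) with a green lid; 106 mm to the top of the lid, plus a white hose stub 11 mm high and 10 wide in the middle of the lid. 200 g or so. The point is at its centre, on the axis, 53 mm above the underside; z up along the axis.
- fuel_cell_center (a point): Small fuel-cell stack standing upright: a block 64 mm (its x) by 46 mm (its y) by 86 mm high, black plates between yellow end plates, with nuts and two white gas stubs up to 9 mm high on top; small copper tabs stick out 9 mm beyond its +x face. 450 g or so. The point is at its centre, 43 mm above the underside; z up.
- fan_center (a point): Blue 3-blade fan on a black stand: foot 88 (its x) x 50 (y) x 8 mm, blue edge strips; upright plate 10 thick (x), 40 wide (y), over the foot's centre, top 115 mm up. Motor (25 dia) through the plate 60 mm up; fixed blades 34 mm in front (-x), 31 to 89 mm up. Grip the plate's two edges near its top. 260 g or so. Point: mid-plate, 57.5 mm above the underside; z up.
- red_dock: Dock for the red vessel, fixed to the bench: round red tray of outer diameter 92 mm with a red rim and a red ring on its white floor, the floor 5 mm above the bench, rim top 12 mm above the bench, inner diameter 78. Origin on the tray's axis at bench height, z up. A grey hose block (20 x 50 mm, 22 high) stands outside the rim on the +x side, its two hose stubs reaching 83 mm from the axis.
- green_dock: Dock for the green vessel, fixed to the bench: round green tray of outer diameter 92 mm with a green rim and a green ring on its white floor, the floor 5 mm above the bench, rim top 12 mm above the bench, inner diameter 78. Origin on the tray's axis at bench height, z up. A grey hose block (20 x 50 mm, 22 high) stands outside the rim on the +x side, its two hose stubs reaching 83 mm from the axis.
- yellow_dock: Dock for the fuel cell, fixed to the bench: rectangular yellow tray, inside 82 mm (its x) by 64 mm (its y), walls 5 mm thick, floor 5 mm and rim 12 mm above the bench; white floor with a yellow outline. Origin at the tray's centre at bench height, z up. A grey hose block (20 x 50 mm, 22 high) stands outside the +x wall, its stubs reaching 84 mm from the centre.
- blue_dock: Dock for the fan, fixed to the bench: rectangular blue tray, inside 106 mm (its x) by 68 mm (its y), walls 5 mm thick, floor 5 mm and rim 12 mm above the bench; white floor with a blue outline around a black field. Origin at the tray's centre at bench height, z up. A grey block (20 x 50 mm) with two sockets stands outside the +x wall, 27 mm high.
- amber_bottle_center (a point): Bystander, loose: small closed amber glass bottle, diameter 42 mm, 92 high, standing among the modules. The point is on its axis, 46 mm above the bench.
- dish_center (a point): Bystander, loose: flat covered glass dish with a dark membrane square in it, diameter 54 mm, 14 high, lying among the modules. The point is on its axis, 7 mm above the bench.

How it is judged (in metres and radians):
At the end, for the whole second after the job is handed in: Each module upright (0.08 rad), on the floor of its own tray (4 mm), within 14 mm of its centre, fuel cell and fan within 0.25 rad of the tray's direction (either way round), all released and at rest; bottle and dish upright, within 25 mm of their starts (horizontal distance between red_vessel_center and red_dock below 0.014 m and z of red_vessel_center in the frame of red_dock below 0.062 m and angle between each of red_vessel_center, green_vessel_center, fuel_cell_center, fan_center's own z axis and vertical below 0.08 rad and linear speed of each of red_vessel, green_vessel, fuel_cell, fan below 0.02 m/s and contact force between each of red_vessel, green_vessel, fuel_cell, fan and the fingers below 0.1 N and horizontal distance between green_vessel_center and green_dock below 0.014 m and z of green_vessel_center in the frame of green_dock below 0.062 m and horizontal distance between fuel_cell_center and yellow_dock below 0.014 m and z of fuel_cell_center in the frame of yellow_dock below 0.052 m and horizontal distance between fan_center and blue_dock below 0.014 m and z of fan_center in the frame of blue_dock below 0.0665 m and angle between the x axis of fuel_cell_center and the x axis of yellow_dock, either way round below 0.25 rad and angle between the x axis of fan_center and the x axis of blue_dock, either way round below 0.25 rad and distance of each of amber_bottle_center, dish_center from where it was at the start of the episode below 0.025 m and angle between each of amber_bottle_center, dish_center's own z axis and vertical below 0.1 rad); the robot touches nothing.
It fails at once if a module is dropped or knocked: it moves faster than 0.5 m/s with no finger on it ((linear speed of red_vessel above 0.5 m/s and contact force between red_vessel and the fingers below 0.05 N) or (linear speed of green_vessel above 0.5 m/s and contact force between green_vessel and the fingers below 0.05 N) or (linear speed of fuel_cell above 0.5 m/s and contact force between fuel_cell and the fingers below 0.05 N) or (linear speed of fan above 0.5 m/s and contact force between fan and the fingers below 0.05 N)).
It fails at once if the amber bottle or the glass dish is shifted by more than 25 mm (distance of any of amber_bottle_center, dish_center from where it was at the start of the episode above 0.025 m).
It also fails if it takes over 128 s, if anything falls off the work surface, if the arm or the gripper's body presses on something with over 40 N, if the wrist force passes 120 N, or if a joint passes its speed limit or range.

ROBOT

A 6-joint arm with a two-finger parallel gripper is mounted at the origin on the work surface. World frame = base frame: x ahead of the robot, y to its left, z up, the work surface at z = 0. Lengths are in m, angles in degrees, forces in N, time in s.
With the tool pointing down it reaches from about 0.4 to 0.825 m from the base axis. Payload 7 kg.
Tool frame: the origin (TCP) lies midway between the tips of the shut fingers; the grasp point (between the pads) lies 19 mm behind it (grip_depth is the distance from the TCP to the grasp point, in m); z points along the fingers, y is the direction in which the jaws open and shut (so a half turn about z gives the same grasp; the last joint's range is limited). The gripper opens to 88 mm and grips with 3 to 60 N. Pads are 19 mm wide; open, the fingers measure 130 mm over their backs; the gripper's body (78 mm by 193 mm) begins 47 mm behind the grasp point.
Start: joints at [-57.233, 20.546, 0.682, 0, -70.136, -16.507], TCP at [0.189, -0.648, 0.227] pointing down, gripper open.
Joint ranges: [-176.03, 176.03], [-82.01, 121.73], [-58.28, 71.71], [-173.87, 95.51], [-174.79, -0.11], [-173.66, 173.66]. Speed limits (degrees/s): [136.94, 136.94, 172.46, 180, 180, 180].

INTERFACE

Orientations are given as [roll, pitch, yaw] about the fixed x, y, z axes, in that order (R = Rz(yaw) Ry(pitch) Rx(roll)).
In Python, from plant import * gives the robot as it stands.
- The arm moves only by the shell command python3 -m inch 'ROWS'. ROWS is JSON, a list of rows, each an object of numbers: "ax", "ay", "az": the turn, a rotation vector about the tool's x, y, z in degrees; "dx", "dy", "dz": the shift along the tool's x, y, z in mm; "fingers": the finger opening in mm, from 0 to 87.6. In form: [{"ax": .., "ay": .., "az": .., "dx": .., "dy": .., "dz": .., "fingers": ..}, ...]. A call has 1 to 8 rows; each row is the pose to reach, as a shift and turn from the pose commanded when the call began, along the tool's axes at that moment; what a row does not reach only later rows make up. A row lasts 1/8 s, in which the tool goes at most 62.5 mm and 10.7 degrees, less where a joint would pass 70% of its speed; a pose out of reach is approached as far as the arm can. A call with a gripper value outside its range is refused whole. The fingers move at their own pace and stop on an object; the grip force is fixed at half the most. Time passes only in rows, so rows that repeat a pose let the fingers close. It gives the time, the measured TCP pose, the force and the opening at its end, in the units of the state.
- get_obs(): the state, without advancing time (a new reading comes with each control period).
- snapshot(name): name is "scene" or "top" or "wrist"; returns a dict with "image" (420x560x3 uint8, red, green, blue), "fx", "fy", "cx", "cy" (pixels), "rvec" (rotation vector, rad) and "tvec" (3), from world to camera coordinates, as OpenCV has them. Camera axes: x right, y down, z forward; pixel columns grow to the right and rows downward; lengths in m; the calibration is good to about 2 mm. A picture is of the moment at which its call begins. There is no depth.
- close_job(): hands the job in, once; it reports no verdict.
Trained networks look in the newest picture that a camera, given by its name, has taken for a name from the list of things; names that differ only in an ending like _2 or _b are one class to them, and where a whole thing is asked for, a point or a joint stands for the part that bears it (a point fixed in the world has none). Each returns a list of dicts, best first, with "score" (0 to 1); they miss things now and then, are a little off and sometimes report something else, mostly with a low value. They report only what shows in the picture. A call takes as long as a camera call.
- search_frame(target, camera): "bbox" ([centre column, centre row, width, height] in pixels, round what is visible of it).
- trace(target, camera): "mask" (420x560 bool, what is visible of it) and "bbox" ([centre column, centre row, width, height] in pixels, round what is visible of it).
- landmark_of(target, camera): "position" ([column, row] in pixels: a listed point, or the origin of a listed thing).
The state is a dict: "clock": time; "joint_pos": joint angles; "qvel": joint speeds; "tau": joint torques, N m; "tool_pos": TCP position; "orientation": TCP orientation; "force": force on the tool from outside, world axes, zero at the start; "moment": the same for the moment, N m; "opening": finger opening in m.
Only numpy, scipy, OpenCV 4.12 (cv2) and the standard library are available. Lean on these libraries where they do the work, as an engineer would, in place of code of your own. Each camera call takes 0.05 s, during which the arm holds its last target.

## Working session

There is one attempt and no reset: what is moved stays moved. The work goes in short steps, Python scripts to look and compute and a shell command to move; the robot and the scene stay as the last step left them, time stands still between calls to the robot, and variables do not carry over. Pictures are saved under pics/ and viewed, and the job is handed in when it is done.

```bash
ls; mkdir -p pics; python3 - <<'E'
from plant import *
import cv2
print(get_obs())
for n in ["scene","top","wrist"]:
    s=snapshot(n); cv2.imwrite(f"pics/{n}0.png",s["image"][:,:,::-1]); print(n,s["fx"],s["cx"],s["cy"],s["rvec"],s["tvec"])
E
```

```text
pics
{'clock': 0.0, 'joint_pos': array([-5.72330037e+01,  2.05913621e+01,  6.30921524e-01, -1.85100924e-02,
       -7.01359181e+01, -1.65062033e+01]), 'qvel': array([-0.03239229,  0.05354805,  0.0222062 , -0.03352193,  0.00316958,
       -0.02606822]), 'tau': array([-1.33384838e-04, -5.82720816e+01,  2.93060714e+01,  6.99717432e+00,
        6.96364456e-03, -1.15057460e-04]), 'tool_pos': array([ 0.18881316, -0.64752135,  0.22560692]), 'orientation': array([ 1.79902668e+02, -1.06964574e-02, -1.63745502e+02]), 'force': array([-0.37697331,  0.35276257, -0.09034069]), 'moment': array([ 0.00856287,  0.01117878, -0.00589525]), 'opening': 0.08788569880846485}
scene 491.0320884595445 282.24863395449023 201.0140347992148 [ 1.81129544  1.9861062  -0.61265549] [ 0.03388041 -0.42701624  1.54535989]
top 380.81988957106245 280.9741925323257 207.2616842344406 [ 2.14432835 -2.11312512  0.20764965] [-2.40274872e-04  5.33721456e-01  9.24987021e-01]
wrist 333.66999914921917 278.6506744317802 205.79782197690338 [-1.78580424 -2.37697856 -0.30839788] [ 0.67427149 -0.03223547  0.38891876]
```

View pics/scene0.png

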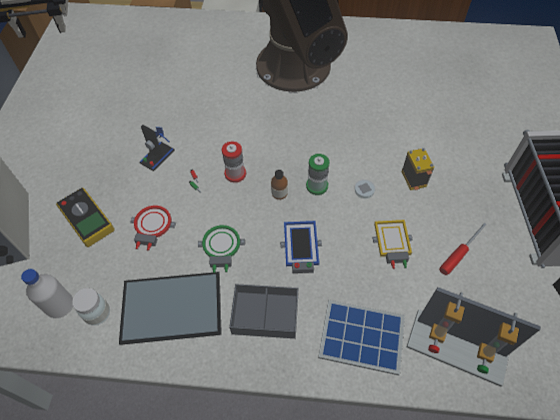

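View pics/top0.png

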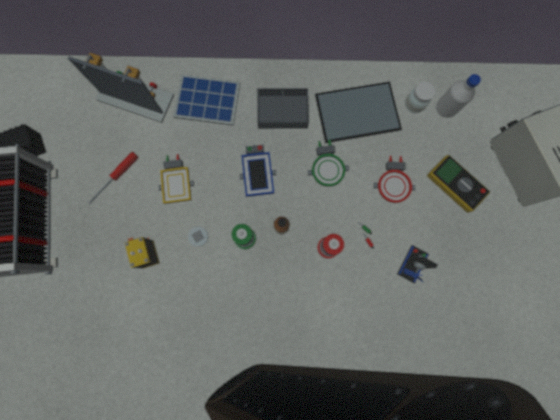

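View pics/wrist0.png

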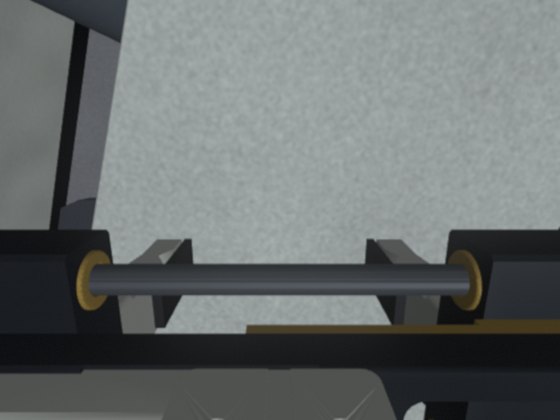

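```bash
cat > h.py <<'E'
from plant import *
import numpy as np, cv2, pickle
def cam(s):
    R=cv2.Rodrigues(np.array(s["rvec"],float))[0]; return np.array([[s["fx"],0,s["cx"]],[0,s["fy"],s["cy"]],[0,0,1]]),R,np.array(s["tvec"],float)
def ray(s,p,z):
    K,R,t=cam(s); d=R.T@np.linalg.solve(K,[p[0],p[1],1.]); c=-R.T@t
    return c+d*(z-c[2])/d[2]
def proj(s,P):
    K,R,t=cam(s); q=K@(R@np.asarray(P,float)+t); return q[:2]/q[2]
def tri(s1,p1,s2,p2):
    P=[]
    for s in (s1,s2):
        K,R,t=cam(s); P.append(K@np.c_[R,t])
    X=cv2.triangulatePoints(P[0],P[1],np.array(p1,float).reshape(2,1),np.array(p2,float).reshape(2,1)); return (X[:3]/X[3]).ravel()
Z=dict(red_vessel_center=.053,green_vessel_center=.053,fuel_cell_center=.043,fan_center=.0575,red_dock=0,green_dock=0,yellow_dock=0,blue_dock=0,amber_bottle_center=.046,dish_center=.007)
E
python3 - <<'E'
from h import *
S={n:snapshot(n) for n in("scene","top")}
pickle.dump(S,open("s0.pkl","wb"))
np.set_printoptions(precision=4,suppress=True)
for k,z in Z.items():
    r={}
    for c in S:
        L=landmark_of(k,c); 
        if L: r[c]=L[0]["position"]; print(k,c,np.round(L[0]["position"],1),round(L[0]["score"],2),ray(S[c],L[0]["position"],z), [ (np.round(l["position"]),round(l["score"],2)) for l in L[1:]])
    if len(r)==2: print("   tri",tri(S["scene"],r["scene"],S["top"],r["top"]))
E
```

```text
red_vessel_center top [330.6 244.4] 0.71 [ 0.4402 -0.1181  0.053 ] []
green_vessel_center scene [318.5 171.8] 0.83 [0.4524 0.1022 0.053 ] [(array([219., 245.]), 0.53)]
green_vessel_center top [243.2 231.8] 0.94 [0.4687 0.1018 0.053 ] []
   tri [0.4664 0.1013 0.0713]
fuel_cell_center scene [416.  170.6] 0.94 [0.4193 0.3504 0.043 ] []
fuel_cell_center top [141.9 250.2] 0.78 [0.4196 0.3555 0.043 ] []
   tri [0.4197 0.3519 0.0444]
fan_center scene [151.7 143.4] 0.83 [ 0.4002 -0.3418  0.0575] []
fan_center top [419.6 264. ] 0.77 [ 0.3945 -0.3378  0.0575] []
   tri [ 0.3952 -0.343   0.051 ]
red_dock scene [154.2 218.7] 0.72 [ 0.5956 -0.3007  0.    ] []
red_dock top [396.1 184.5] 0.77 [ 0.6111 -0.3063  0.    ] []
   tri [ 0.6059 -0.2964  0.0183]
green_dock scene [219.6 245.9] 0.56 [ 0.6576 -0.1237  0.    ] []
green_dock top [331.6 166.4] 0.94 [ 0.6594 -0.1305  0.    ] []
   tri [ 0.6584 -0.126   0.0018]
yellow_dock scene [391.9 239.1] 0.82 [0.6015 0.2917 0.    ] []
yellow_dock top [174.2 184.4] 0.84 [0.6015 0.2977 0.    ] [(array([143., 251.]), 0.46)]
   tri [0.6015 0.2937 0.001 ]
blue_dock scene [301.5 243.9] 0.6 [0.6344 0.0735 0.    ] []
blue_dock top [259.5 173.7] 0.71 [0.6354 0.0672 0.    ] []
   tri [0.6349 0.0711 0.0005]
amber_bottle_center scene [281.4 181.7] 0.91 [0.4864 0.0108 0.046 ] []
amber_bottle_center top [280.7 226.5] 0.57 [0.4845 0.0076 0.046 ] []
   tri [0.4847 0.0095 0.0435]
dish_center scene [366.1 188.5] 0.81 [0.4608 0.2282 0.007 ] [(array([280., 184.]), 0.62)]
dish_center top [196.2 233.6] 0.78 [0.4676 0.2294 0.007 ] []
   tri [0.4667 0.2273 0.0153]
```

```bash
python3 - <<'E'
from h import *
S=pickle.load(open("s0.pkl","rb"))
def rect(s,x0,x1,y0,y1,z,sc=1000):
    # out image: col = (y1-y)*sc, row=(x1-x)*sc
    pw=np.float32([[x0,y0],[x0,y1],[x1,y0],[x1,y1]])
    src=np.float32([proj(s,[a,b,z]) for a,b in pw]); dst=np.float32([[(y1-b)*sc,(x1-a)*sc] for a,b in pw])
    M=cv2.getPerspectiveTransform(src,dst)
    return cv2.warpPerspective(s["image"],M,(int((y1-y0)*sc),int((x1-x0)*sc)),flags=cv2.INTER_CUBIC)
for c in S:
    im=rect(S[c],.33,.73,-.4,.4,.012)
    for k in range(0,800,100): cv2.line(im,(k,0),(k,399),(0,0,0),1)
    for k in range(30,400,100): cv2.line(im,(0,k),(799,k),(0,0,0),1)
    cv2.imwrite(f"pics/rect_{c}.png",im[:,:,::-1])
E
```

```text
(no output)
```

View pics/rect_scene.png

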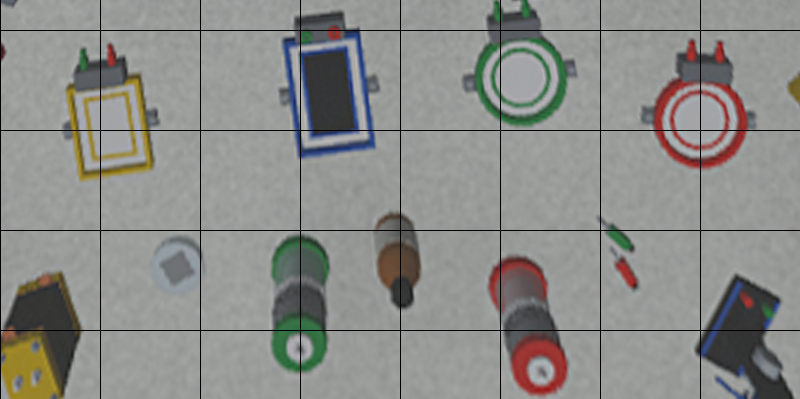

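View pics/rect_top.png

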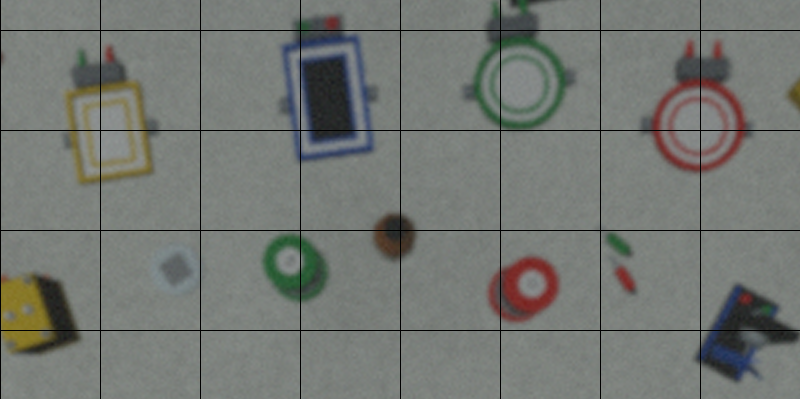

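```bash
cat >> h.py <<'E'
from scipy.spatial.transform import Rotation as Ro
def tool():
    o=get_obs(); return np.array(o["tool_pos"]),Ro.from_euler("xyz",o["orientation"],degrees=True),o
def go(p,yaw,o=None):
    """print shift (mm) and turn (deg) in tool axes to reach p with tool straight down at yaw (mod 180 chosen nearest)"""
    t,R,ob=tool()
    best=None
    for y in (yaw,yaw+180):
        q=Ro.from_euler("xyz",[180,0,y],degrees=True)
        a=(R.inv()*q).as_rotvec(degrees=True)
        j6=ob["joint_pos"][5]
        if best is None or np.linalg.norm(a)<np.linalg.norm(best): best=a
    d=R.inv().apply(np.array(p)-t)*1000
    print("shift",np.round(d,1),"turn",np.round(best,1),"| at",np.round(t,4),np.round(ob["orientation"],1),"F",np.round(ob["force"],1),"open",round(ob["opening"]*1000,1),"t",round(ob["clock"],2),"j6",round(ob["joint_pos"][5],1))
E
python3 - <<'E'
from h import *
t,R,o=tool(); s=snapshot("wrist"); K,Rc,tc=cam(s)
print("cam in tool",R.inv().apply(-Rc.T@tc-t), "axes", np.round(R.as_matrix().T@Rc.T,3))
go([.36,-.36,.30],-28)
E
```

```text
cam in tool [ 6.85644332e-02 -2.77095042e-05 -1.57482900e-01] axes [[-0.001 -0.967 -0.254]
 [ 1.    -0.001 -0.   ]
 [-0.    -0.254  0.967]]
shift [-244.8  228.6  -73.4] turn [-0.   0.  44.3] | at [ 0.189  -0.648   0.2266] [-180.    -0.  -163.7] F [ 0.2 -0.8  0.6] open 87.8 t 1.3 j6 -16.5
```

```bash
python3 -m inch '[{"dz":-50},{"dx":-60,"dy":57,"dz":-73,"az":11},{"dx":-122,"dy":114,"dz":-73,"az":22},{"dx":-183,"dy":171,"dz":-73,"az":33},{"dx":-245,"dy":229,"dz":-73,"az":44.3},{"dx":-245,"dy":229,"dz":-73,"az":44.3},{"dx":-245,"dy":229,"dz":-73,"az":44.3},{"dx":-245,"dy":229,"dz":-73,"az":44.3}]'; python3 - <<'E'
from h import *
s=snapshot("wrist"); cv2.imwrite("pics/w1.png",s["image"][:,:,::-1]); pickle.dump(s,open("w1.pkl","wb"))
L=landmark_of("fan_center","wrist"); print([(l["position"],l["score"]) for l in L], [ray(s,l["position"],.0575) for l in L])
go([.395,-.342,.20],-28)
E
```

```text
[] []
shift [-283.4  236.1   26.6] turn [ 0.  -0.  44.3] | at [ 0.189  -0.648   0.2266] [ 180.    -0.  -163.7] F [0.5 0.6 0.2] open 87.6 t 1.4 j6 -16.5$[0]: bad value
```

View pics/w1.png

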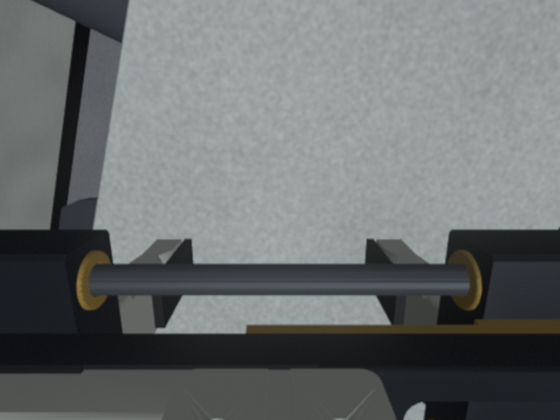

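```bash
python3 -m inch '[{"ax":0,"ay":0,"az":0,"dx":0,"dy":0,"dz":-50,"fingers":87},{"ax":0,"ay":0,"az":10,"dx":-40,"dy":38,"dz":-73,"fingers":87},{"ax":0,"ay":0,"az":19,"dx":-80,"dy":76,"dz":-73,"fingers":87},{"ax":0,"ay":0,"az":28,"dx":-121,"dy":114,"dz":-73,"fingers":87},{"ax":0,"ay":0,"az":37,"dx":-162,"dy":152,"dz":-73,"fingers":87},{"ax":0,"ay":0,"az":44.3,"dx":-203,"dy":190,"dz":-73,"fingers":87},{"ax":0,"ay":0,"az":44.3,"dx":-245,"dy":229,"dz":-73,"fingers":87},{"ax":0,"ay":0,"az":44.3,"dx":-245,"dy":229,"dz":-73,"fingers":87}]'; python3 - <<'E'
from h import *
s=snapshot("wrist"); cv2.imwrite("pics/w2.png",s["image"][:,:,::-1]); pickle.dump(s,open("w2.pkl","wb"))
L=landmark_of("fan_center","wrist"); print([(l["position"],l["score"]) for l in L], [ray(s,l["position"],.0575) for l in L])
go([.395,-.342,.20],-28)
E
```

```text
clock: 2.4
tool_pos: [0.3618, -0.3569, 0.3002]
orientation: [180.0, 0.1, 152.2]
force: [0.0, -0.4, -0.2]
opening: 0.0868
[([302.3, 194.5], 0.93)] [array([ 0.39532222, -0.34195112,  0.0575    ])]
shift [-22.5  31.2  99.9] turn [-0.   0.   0.1] | at [ 0.3605 -0.359   0.2999] [-180.     0.   152.1] F [ 0.4 -0.3  0.4] open 86.8 t 2.5 j6 -95.2
```

View pics/w2.png

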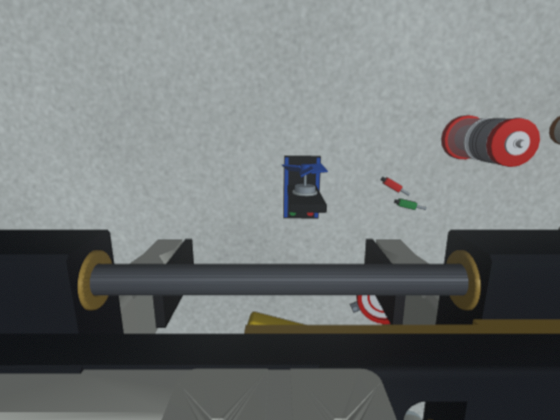

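```bash
python3 -m inch '[{"ax":0,"ay":0,"az":0,"dx":-11,"dy":15,"dz":40,"fingers":87},{"ax":0,"ay":0,"az":0,"dx":-22.5,"dy":31.2,"dz":80,"fingers":87},{"ax":0,"ay":0,"az":0,"dx":-22.5,"dy":31.2,"dz":100,"fingers":87},{"ax":0,"ay":0,"az":0,"dx":-22.5,"dy":31.2,"dz":100,"fingers":87}]'; python3 - <<'E'
from h import *
s=snapshot("wrist"); cv2.imwrite("pics/w3.png",s["image"][:,:,::-1]); pickle.dump(s,open("w3.pkl","wb"))
L=landmark_of("fan_center","wrist"); print([(l["position"],l["score"]) for l in L], [ray(s,l["position"],.0575) for l in L])
# expected plate top corners overlay
im=s["image"][:,:,::-1].copy()
c=np.array([.3953,-.342]);a=np.radians(-28);ux=np.array([np.cos(a),np.sin(a)]);uy=np.array([-ux[1],ux[0]])
for z,hx,hy in((.115,.005,.02),(.008,.044,.025)):
    P=[proj(s,[*(c+i*hx*ux+j*hy*uy),z]) for i,j in((1,1),(1,-1),(-1,-1),(-1,1))]
    cv2.polylines(im,[np.int32(np.round(P))],True,(0,0,255),1)
cv2.imwrite("pics/w3o.png",cv2.resize(im[60:330,180:420],None,fx=2.5,fy=2.2))
go([.3953,-.342,.083],-28)
E
```

```text
clock: 3.0
tool_pos: [0.3931, -0.3431, 0.1979]
orientation: [-180.0, -0.2, 151.9]
force: [-0.1, 0.1, 0.9]
opening: 0.0868
[] []
shift [  0.    2.  117.2] turn [-0.   0.  -0.1] | at [ 0.3944 -0.3437  0.2002] [-180.     0.   151.9] F [ 0.3 -0.7  0.7] open 87.2 t 3.1 j6 -98.6
```

View pics/w3o.png

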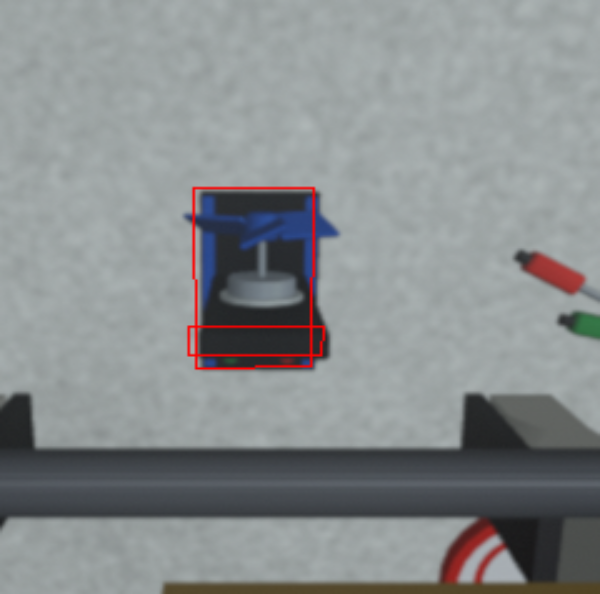

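```bash
python3 -m inch '[{"ax":0,"ay":0,"az":0,"dx":-1,"dy":3,"dz":30,"fingers":87},{"ax":0,"ay":0,"az":0,"dx":-1,"dy":3,"dz":60,"fingers":87},{"ax":0,"ay":0,"az":0,"dx":-1,"dy":3,"dz":85,"fingers":87},{"ax":0,"ay":0,"az":0,"dx":-1,"dy":3,"dz":105,"fingers":87},{"ax":0,"ay":0,"az":0,"dx":-1,"dy":3,"dz":117,"fingers":87},{"ax":0,"ay":0,"az":0,"dx":-1,"dy":3,"dz":117,"fingers":70},{"ax":0,"ay":0,"az":0,"dx":-1,"dy":3,"dz":117,"fingers":60},{"ax":0,"ay":0,"az":0,"dx":-1,"dy":3,"dz":117,"fingers":52}]'
python3 - <<'E'
from h import *
s=snapshot("wrist"); cv2.imwrite("pics/w4.png",s["image"][:,:,::-1])
go([.3953,-.342,.083],-28)
E
```

```text
clock: 4.1
tool_pos: [0.3974, -0.3407, 0.0835]
orientation: [180.0, 0.1, 152.0]
force: [0.7, 1.3, -0.0]
opening: 0.0625
shift [ 1.1 -2.2  0.3] turn [ 0.   0.1 -0. ] | at [ 0.3973 -0.3406  0.0833] [1.80e+02 1.00e-01 1.52e+02] F [-0.2 -0.3  0.4] open 58.2 t 4.15 j6 -98.9
```

View pics/w4.png

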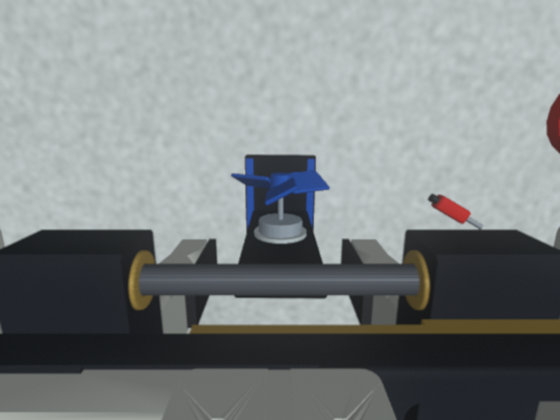

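```bash
python3 -m inch '[{"ax":0,"ay":0,"az":0,"dx":0,"dy":0,"dz":0,"fingers":46},{"ax":0,"ay":0,"az":0,"dx":0,"dy":0,"dz":0,"fingers":42},{"ax":0,"ay":0,"az":0,"dx":0,"dy":0,"dz":0,"fingers":30},{"ax":0,"ay":0,"az":0,"dx":0,"dy":0,"dz":0,"fingers":30},{"ax":0,"ay":0,"az":0,"dx":0,"dy":0,"dz":0,"fingers":30},{"ax":0,"ay":0,"az":0,"dx":0,"dy":0,"dz":0,"fingers":30}]'
python3 -m inch '[{"ax":0,"ay":0,"az":0,"dx":0,"dy":0,"dz":-5,"fingers":30},{"ax":0,"ay":0,"az":0,"dx":0,"dy":0,"dz":-20,"fingers":30},{"ax":0,"ay":0,"az":0,"dx":0,"dy":0,"dz":-40,"fingers":30},{"ax":0,"ay":0,"az":0,"dx":0,"dy":0,"dz":-60,"fingers":30},{"ax":0,"ay":0,"az":0,"dx":0,"dy":0,"dz":-80,"fingers":30},{"ax":0,"ay":0,"az":0,"dx":0,"dy":0,"dz":-80,"fingers":30}]'
python3 - <<'E'
from h import *
s=snapshot("wrist"); cv2.imwrite("pics/w5.png",s["image"][:,:,::-1])
go([.634,.0715,.18],8)
E
```

```text
clock: 4.9
tool_pos: [0.3969, -0.3404, 0.0826]
orientation: [180.0, 0.0, 152.0]
force: [-1.1, 1.9, 1.4]
opening: 0.0397
clock: 5.65
tool_pos: [0.3979, -0.3409, 0.1647]
orientation: [180.0, 0.2, 152.0]
force: [-0.8, 1.3, -2.8]
opening: 0.0398
shift [-15.4 474.9 -16.4] turn [ -0.    0.1 -36. ] | at [ 0.3972 -0.3405  0.1634] [1.80e+02 1.00e-01 1.52e+02] F [-0.1  0.4 -2.2] open 39.7 t 5.7 j6 -98.9
```

View pics/w5.png

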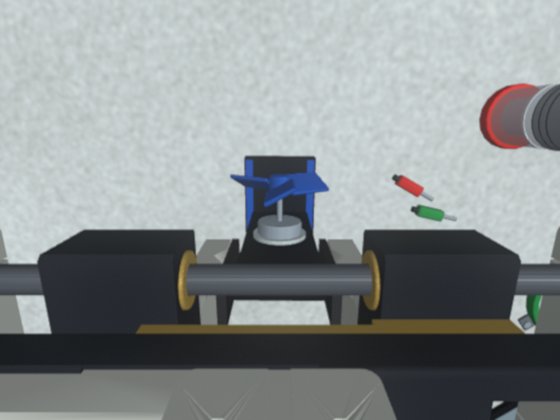

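```bash
python3 -m inch '[{"ax":0,"ay":0,"az":0,"dx":0,"dy":20,"dz":-25,"fingers":30},{"ax":0,"ay":0,"az":-5,"dx":-2,"dy":60,"dz":-50,"fingers":30},{"ax":0,"ay":0,"az":-11,"dx":-4,"dy":105,"dz":-55,"fingers":30},{"ax":0,"ay":0,"az":-17,"dx":-6,"dy":150,"dz":-55,"fingers":30},{"ax":0,"ay":0,"az":-23,"dx":-8,"dy":195,"dz":-55,"fingers":30},{"ax":0,"ay":0,"az":-29,"dx":-9,"dy":240,"dz":-55,"fingers":30},{"ax":0,"ay":0,"az":-36,"dx":-11,"dy":285,"dz":-55,"fingers":30},{"ax":0,"ay":0,"az":-36,"dx":-12,"dy":325,"dz":-55,"fingers":30}]'
python3 - <<'E'
from h import *
go([.634,.0715,.18],8)
E
```

```text
clock: 6.7
tool_pos: [0.5603, -0.0577, 0.2164]
orientation: [180.0, -0.1, -171.9]
force: [0.8, -0.4, -3.0]
opening: 0.0399
shift [-91.1 117.5  36.3] turn [ 0.  -0.1  0.1] | at [ 0.5603 -0.0577  0.2164] [ 1.800e+02 -1.000e-01 -1.719e+02] F [ 0.8 -0.4 -3. ] open 39.9 t 6.7 j6 -95.9
```

```bash
python3 -m inch '[{"ax":0,"ay":0,"az":0,"dx":-25,"dy":32,"dz":0,"fingers":30},{"ax":0,"ay":0,"az":0,"dx":-50,"dy":64,"dz":0,"fingers":30},{"ax":0,"ay":0,"az":0,"dx":-73,"dy":94,"dz":10,"fingers":30},{"ax":0,"ay":0,"az":0,"dx":-91,"dy":117.5,"dz":25,"fingers":30},{"ax":0,"ay":0,"az":0,"dx":-91,"dy":117.5,"dz":36,"fingers":30},{"ax":0,"ay":0,"az":0,"dx":-91,"dy":117.5,"dz":36,"fingers":30}]'
python3 - <<'E'
from h import *
go([.634,.0715,.18],8)
for c in("wrist","top"):
    s=snapshot(c); cv2.imwrite(f"pics/{c}6.png",s["image"][:,:,::-1]);pickle.dump(s,open(f"{c}6.pkl","wb"))
    L=landmark_of("blue_dock",c); print([(l["position"],l["score"],ray(s,l["position"],0)) for l in L])
E
```

```text
clock: 7.45
tool_pos: [0.6328, 0.0692, 0.1794]
orientation: [-180.0, -0.2, -172.0]
force: [-0.1, -0.6, -2.3]
opening: 0.0397
shift [-1.5  2.1 -0.6] turn [-0.  -0.2 -0. ] | at [0.6328 0.0692 0.1794] [-180.    -0.2 -172. ] F [-0.1 -0.6 -2.3] open 39.7 t 7.45 j6 -105.8
[]
[([258.5, 173.0], 0.7, array([0.63729232, 0.06994039, 0.        ]))]
```

View pics/wrist6.png

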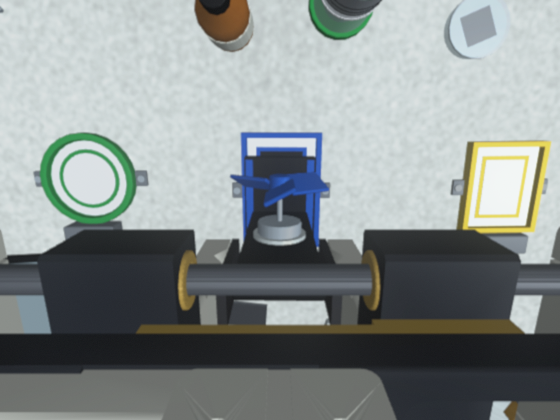

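```bash
python3 - <<'E'
from h import *
s=pickle.load(open("wrist6.pkl","rb")); np.set_printoptions(precision=4,suppress=True)
a=np.radians(8);ux=np.array([np.cos(a),np.sin(a)])
D=[ray(s,p,.012) for p in((241,133),(322,133))]; m=(D[0]+D[1])/2; print("dock corners",D,"centre",m[:2]+ux*.058, "width",np.linalg.norm(D[0]-D[1]),"yaw",np.degrees(np.arctan2(*(D[0]-D[1])[:2][::-1]))+90)
zf=.1794-.083+.008
F=[ray(s,p,zf) for p in((246,156),(315,156))]; m=(F[0]+F[1])/2; print("fan",F,m[:2]+ux*.044,"w",np.linalg.norm(F[0]-F[1]))
for p in ((90,178),(504,188)): print(p,ray(s,p,.012))
E
```

```text
dock corners [array([0.5827, 0.0258, 0.012 ]), array([0.5722, 0.1023, 0.012 ])] centre [0.6349 0.0721] width 0.07716169547112847 yaw 7.876973997626536
fan [array([0.5929, 0.0407, 0.1044]), array([0.5863, 0.0881, 0.1044])] [0.6332 0.0705] w 0.047855659942680526
(90, 178) [ 0.6463 -0.1168  0.012 ]
(504, 188) [0.6    0.2902 0.012 ]
```

```bash
python3 -m inch '[{"ax":0,"ay":0,"az":0,"dx":-2,"dy":1.2,"dz":10,"fingers":30},{"ax":0,"ay":0,"az":0,"dx":-2,"dy":1.2,"dz":25,"fingers":30},{"ax":0,"ay":0,"az":0,"dx":-2,"dy":1.2,"dz":40,"fingers":30},{"ax":0,"ay":0,"az":0,"dx":-2,"dy":1.2,"dz":55,"fingers":30},{"ax":0,"ay":0,"az":0,"dx":-2,"dy":1.2,"dz":68,"fingers":30},{"ax":0,"ay":0,"az":0,"dx":-2,"dy":1.2,"dz":78,"fingers":30},{"ax":0,"ay":0,"az":0,"dx":-2,"dy":1.2,"dz":84,"fingers":30},{"ax":0,"ay":0,"az":0,"dx":-2,"dy":1.2,"dz":86,"fingers":30}]'
python3 - <<'E'
from h import *
go([.635,.072,.088],8)
s=snapshot("wrist"); cv2.imwrite("pics/w7.png",s["image"][:,:,::-1])
go([.635,.072,.088],8)
E
```

```text
clock: 8.65
tool_pos: [0.6359, 0.0712, 0.0953]
orientation: [-180.0, -0.0, -172.0]
force: [0.8, 0.3, -1.8]
opening: 0.0399
shift [0.8 0.9 7.3] turn [-0. -0. -0.] | at [0.6359 0.0712 0.0953] [-180.   -0. -172.] F [ 0.8  0.3 -1.8] open 39.9 t 8.65 j6 -105.9
shift [0.8 0.8 7.3] turn [-0. -0. -0.] | at [0.636  0.0713 0.0953] [-180.   -0. -172.] F [ 0.1 -0.6 -2.5] open 40.0 t 8.7 j6 -105.9
```

View pics/w7.png

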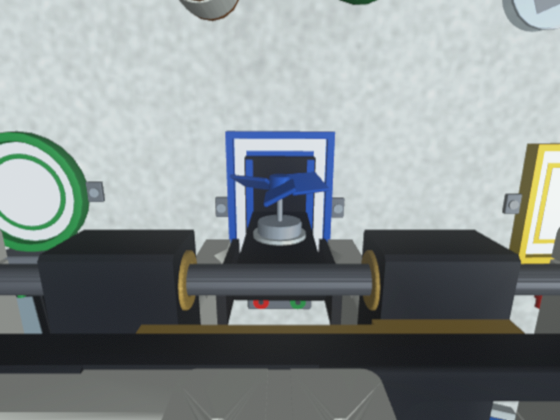

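Centred over the blue tray (tray cols 226–334, fan foot 246–314). Lower gently.

```bash
python3 -m inch '[{"ax":0,"ay":0,"az":0,"dx":0,"dy":0,"dz":3,"fingers":30},{"ax":0,"ay":0,"az":0,"dx":0,"dy":0,"dz":5,"fingers":30},{"ax":0,"ay":0,"az":0,"dx":0,"dy":0,"dz":6.5,"fingers":30},{"ax":0,"ay":0,"az":0,"dx":0,"dy":0,"dz":7.5,"fingers":30},{"ax":0,"ay":0,"az":0,"dx":0,"dy":0,"dz":8,"fingers":30},{"ax":0,"ay":0,"az":0,"dx":0,"dy":0,"dz":8,"fingers":30}]'

```

```text
clock: 9.45
tool_pos: [0.6359, 0.0712, 0.0876]
orientation: [-180.0, 0.0, -172.0]
force: [-0.4, -0.7, -1.7]
opening: 0.04
```

```bash
python3 -m inch '[{"ax":0,"ay":0,"az":0,"dx":0,"dy":0,"dz":0.5,"fingers":30},{"ax":0,"ay":0,"az":0,"dx":0,"dy":0,"dz":1,"fingers":30},{"ax":0,"ay":0,"az":0,"dx":0,"dy":0,"dz":1,"fingers":30}]'

```

```text
clock: 9.82
tool_pos: [0.636, 0.0713, 0.0876]
orientation: [-180.0, 0.0, -172.0]
force: [-3.3, 0.6, 6.7]
opening: 0.0397
```

Contact; release slowly.

```bash
python3 -m inch '[{"ax":0,"ay":0,"az":0,"dx":0,"dy":0,"dz":0,"fingers":41},{"ax":0,"ay":0,"az":0,"dx":0,"dy":0,"dz":0,"fingers":45},{"ax":0,"ay":0,"az":0,"dx":0,"dy":0,"dz":0,"fingers":55},{"ax":0,"ay":0,"az":0,"dx":0,"dy":0,"dz":0,"fingers":70},{"ax":0,"ay":0,"az":0,"dx":0,"dy":0,"dz":0,"fingers":80},{"ax":0,"ay":0,"az":0,"dx":0,"dy":0,"dz":-20,"fingers":80},{"ax":0,"ay":0,"az":0,"dx":0,"dy":0,"dz":-60,"fingers":80},{"ax":0,"ay":0,"az":0,"dx":0,"dy":0,"dz":-120,"fingers":87}]'
python3 -m inch '[{"ax":0,"ay":0,"az":0,"dx":0,"dy":0,"dz":-55,"fingers":87},{"ax":0,"ay":0,"az":0,"dx":0,"dy":0,"dz":-80,"fingers":87},{"ax":0,"ay":0,"az":0,"dx":0,"dy":0,"dz":-80,"fingers":87}]'
python3 - <<'E'
from h import *
s=snapshot("wrist"); cv2.imwrite("pics/w8.png",s["image"][:,:,::-1]); pickle.dump(s,open("w8.pkl","wb"))
for n,z in (("green_vessel_center",.053),("fuel_cell_center",.043),("yellow_dock",0),("green_dock",0),("fan_center",.0625)):
    L=landmark_of(n,"wrist"); print(n,[(l["position"],round(l["score"],2),np.round(ray(s,l["position"],z),4)) for l in L])
go([.467,.1015,.25],90)
E
```

```text
clock: 10.82
tool_pos: [0.6348, 0.0709, 0.206]
orientation: [-180.0, -0.2, -172.0]
force: [1.1, 1.1, 0.2]
opening: 0.0845
clock: 11.2
tool_pos: [0.6369, 0.0715, 0.2895]
orientation: [179.9, 0.3, -172.0]
force: [-0.4, -0.2, -0.8]
opening: 0.0871
green_vessel_center [([330.3, 17.7], 0.61, array([0.4605, 0.1025, 0.053 ]))]
fuel_cell_center []
yellow_dock [([445.9, 162.8], 0.93, array([0.5969, 0.2924, 0.    ]))]
green_dock [([132.5, 160.3], 0.8, array([ 0.6511, -0.1235,  0.    ]))]
fan_center [([279.1, 180.1], 0.97, array([0.6393, 0.0724, 0.0625])), ([444.3, 161.3], 0.47, array([0.5915, 0.2578, 0.0625]))]
shift [162.6  53.4  35.6] turn [  0.1  -0.1 -82. ] | at [0.6355 0.0711 0.2852] [-1.80e+02 -1.00e-01 -1.72e+02] F [ 0.9 -0.3  0.6] open 87.2 t 11.5 j6 -105.9
```

View pics/w8.png

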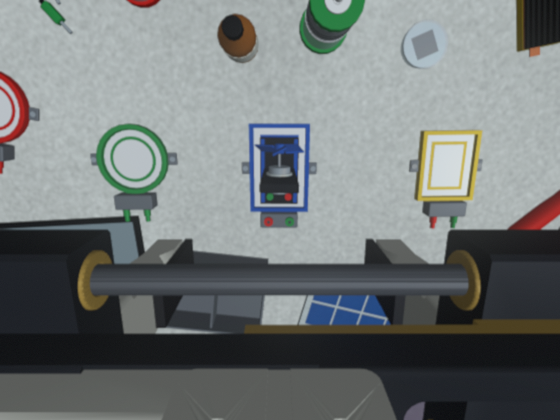

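```bash
python3 -m inch '[{"ax":0,"ay":0,"az":-10,"dx":25,"dy":8,"dz":5,"fingers":87},{"ax":0,"ay":0,"az":-20,"dx":50,"dy":16,"dz":10,"fingers":87},{"ax":0,"ay":0,"az":-30,"dx":75,"dy":24,"dz":15,"fingers":87},{"ax":0,"ay":0,"az":-40,"dx":100,"dy":32,"dz":20,"fingers":87},{"ax":0,"ay":0,"az":-50,"dx":125,"dy":40,"dz":25,"fingers":87},{"ax":0,"ay":0,"az":-60,"dx":150,"dy":48,"dz":30,"fingers":87},{"ax":0,"ay":0,"az":-70,"dx":163,"dy":53,"dz":36,"fingers":87},{"ax":0,"ay":0,"az":-80,"dx":163,"dy":53,"dz":36,"fingers":87}]'
python3 -m inch '[{"ax":0,"ay":0,"az":-2,"dx":0,"dy":0,"dz":0,"fingers":87},{"ax":0,"ay":0,"az":-2,"dx":0,"dy":0,"dz":0,"fingers":87}]'
python3 - <<'E'
from h import *
s=snapshot("wrist"); cv2.imwrite("pics/w9.png",s["image"][:,:,::-1]); pickle.dump(s,open("w9.pkl","wb"))
for n,z in (("green_vessel_center",.053),("amber_bottle_center",.046),("dish_center",.007)):
    L=landmark_of(n,"wrist"); print(n,[(l["position"],round(l["score"],2),np.round(ray(s,l["position"],z),4)) for l in L])
go([.467,.1015,.2],90)
E
```

```text
clock: 12.5
tool_pos: [0.4659, 0.1011, 0.2499]
orientation: [179.9, -0.0, -91.7]
force: [-0.5, -0.1, 0.5]
opening: 0.0871
clock: 12.75
tool_pos: [0.4672, 0.1011, 0.2503]
orientation: [180.0, -0.0, -90.2]
force: [-0.3, 0.1, -0.2]
opening: 0.0868
green_vessel_center []
amber_bottle_center [([252.1, 92.2], 0.81, array([0.4936, 0.0069, 0.046 ]))]
dish_center [([282.2, 271.7], 0.92, array([0.4627, 0.2274, 0.007 ]))]
shift [-0.4  0.2 50.4] turn [ 0.  -0.  -0.1] | at [0.4672 0.1011 0.2504] [180.   -0.  -90.1] F [-0.4  0.1 -0.6] open 87.0 t 12.95 j6 -36.0
```

View pics/w9.png

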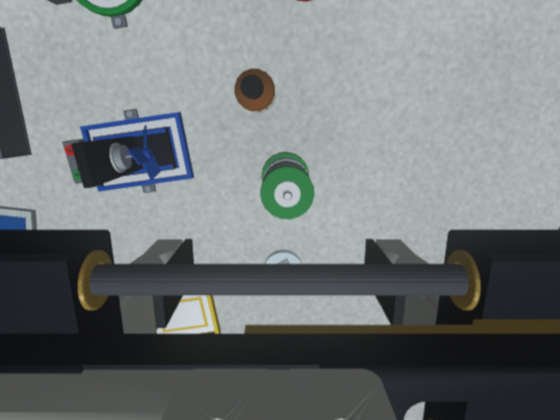

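```bash
python3 - <<'E'
from h import *
s=pickle.load(open("w9.pkl","rb"))
print(ray(s,(287,193),.106),ray(s,(288,195.5),.117))
T=pickle.load(open("s0.pkl","rb"))
for c,n in (("top","green_vessel_center"),("top","red_vessel_center")):
  im=cv2.cvtColor(T[c]["image"],cv2.COLOR_RGB2HSV)
E
```

```text
[0.45906579 0.09991663 0.106     ] [0.45844565 0.09976374 0.117     ]
```

```bash
python3 -m inch '[{"ax":0,"ay":0,"az":0,"dx":0.5,"dy":-4,"dz":30,"fingers":87},{"ax":0,"ay":0,"az":0,"dx":1,"dy":-7.5,"dz":60,"fingers":87},{"ax":0,"ay":0,"az":0,"dx":1,"dy":-7.5,"dz":90,"fingers":87},{"ax":0,"ay":0,"az":0,"dx":1,"dy":-7.5,"dz":115,"fingers":87},{"ax":0,"ay":0,"az":0,"dx":1,"dy":-7.5,"dz":115,"fingers":87},{"ax":0,"ay":0,"az":0,"dx":1,"dy":-7.5,"dz":115,"fingers":87}]'
python3 - <<'E'
from h import *
s=snapshot("wrist"); cv2.imwrite("pics/w10.png",s["image"][:,:,::-1]); pickle.dump(s,open("w10.pkl","wb"))
go([.46,.1,.06],90)
E
```

```text
clock: 13.7
tool_pos: [0.4753, 0.1004, 0.1365]
orientation: [-179.9, 0.0, -90.1]
force: [-0.4, 0.0, 0.0]
opening: 0.0871
shift [ 0.6 15.6 76.7] turn [-0.1  0.  -0. ] | at [0.4755 0.1005 0.1367] [-179.9    0.   -90. ] F [-0.4 -0.7  0.3] open 87.0 t 13.75 j6 -35.3
```

View pics/w10.png

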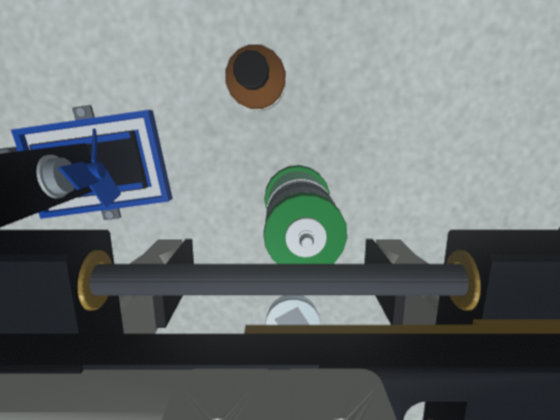

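```bash
python3 - <<'E'
from h import *
s=pickle.load(open("w10.pkl","rb"))
print(ray(s,(305.5,233),.106),ray(s,(307,241),.117))
E
python3 -m inch '[{"ax":0,"ay":0,"az":0,"dx":0.5,"dy":8,"dz":0,"fingers":87},{"ax":0,"ay":0,"az":0,"dx":0.6,"dy":15.6,"dz":0,"fingers":87},{"ax":0,"ay":0,"az":0,"dx":0.6,"dy":15.6,"dz":0,"fingers":87},{"ax":0,"ay":0,"az":0,"dx":0.6,"dy":15.6,"dz":0,"fingers":87}]'
python3 - <<'E'
from h import *
s=snapshot("wrist"); cv2.imwrite("pics/w11.png",s["image"][:,:,::-1]); pickle.dump(s,open("w11.pkl","wb"))
go([.46,.1,.063],90)
E
```

```text
[0.45905226 0.0982877  0.106     ] [0.45903782 0.09917997 0.117     ]
clock: 14.25
tool_pos: [0.4591, 0.0997, 0.1359]
orientation: [-180.0, 0.0, -90.0]
force: [0.1, -0.1, 0.8]
opening: 0.0871
shift [-0.3 -0.8 72.8] turn [-0.  0. -0.] | at [0.4592 0.0997 0.1358] [-180.    0.  -90.] F [-0.3  0.9  0.5] open 86.9 t 14.3 j6 -36.4
```

View pics/w11.png

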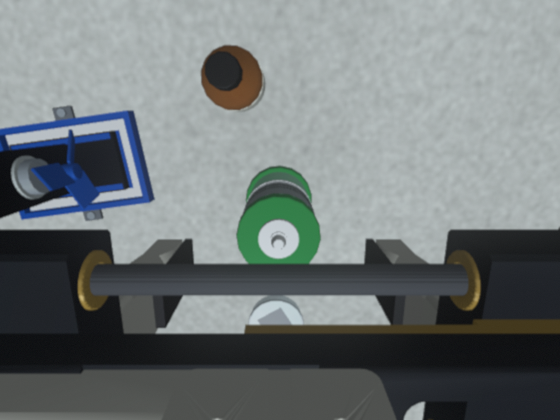

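```bash
python3 -m inch '[{"ax":0,"ay":0,"az":0,"dx":0.7,"dy":0,"dz":20,"fingers":87},{"ax":0,"ay":0,"az":0,"dx":0.7,"dy":0,"dz":40,"fingers":87},{"ax":0,"ay":0,"az":0,"dx":0.7,"dy":0,"dz":57,"fingers":87},{"ax":0,"ay":0,"az":0,"dx":0.7,"dy":0,"dz":70,"fingers":87},{"ax":0,"ay":0,"az":0,"dx":0.7,"dy":0,"dz":76,"fingers":87},{"ax":0,"ay":0,"az":0,"dx":0.7,"dy":0,"dz":76,"fingers":75},{"ax":0,"ay":0,"az":0,"dx":0.7,"dy":0,"dz":76,"fingers":68},{"ax":0,"ay":0,"az":0,"dx":0.7,"dy":0,"dz":76,"fingers":62}]'
python3 -m inch '[{"ax":0,"ay":0,"az":0,"dx":0,"dy":0,"dz":0,"fingers":58},{"ax":0,"ay":0,"az":0,"dx":0,"dy":0,"dz":0,"fingers":54},{"ax":0,"ay":0,"az":0,"dx":0,"dy":0,"dz":0,"fingers":50},{"ax":0,"ay":0,"az":0,"dx":0,"dy":0,"dz":0,"fingers":42},{"ax":0,"ay":0,"az":0,"dx":0,"dy":0,"dz":0,"fingers":42},{"ax":0,"ay":0,"az":0,"dx":0,"dy":0,"dz":0,"fingers":42}]'
```

```text
clock: 15.3
tool_pos: [0.4594, 0.0991, 0.0601]
orientation: [-179.9, 0.0, -90.0]
force: [-0.0, 0.1, -0.8]
opening: 0.0648
clock: 16.05
tool_pos: [0.4593, 0.099, 0.0597]
orientation: [-180.0, 0.0, -90.0]
force: [1.4, 0.7, 1.5]
opening: 0.05
```

```bash
python3 -m inch '[{"ax":0,"ay":0,"az":0,"dx":0,"dy":0,"dz":-5,"fingers":42},{"ax":0,"ay":0,"az":0,"dx":0,"dy":0,"dz":-20,"fingers":42},{"ax":0,"ay":0,"az":0,"dx":0,"dy":0,"dz":-45,"fingers":42},{"ax":0,"ay":0,"az":0,"dx":0,"dy":0,"dz":-75,"fingers":42},{"ax":0,"ay":0,"az":0,"dx":0,"dy":0,"dz":-105,"fingers":42},{"ax":0,"ay":0,"az":0,"dx":0,"dy":0,"dz":-130,"fingers":42},{"ax":0,"ay":0,"az":0,"dx":0,"dy":0,"dz":-135,"fingers":42},{"ax":0,"ay":0,"az":0,"dx":0,"dy":0,"dz":-135,"fingers":42}]'
python3 - <<'E'
from h import *
s=snapshot("wrist"); cv2.imwrite("pics/w12.png",s["image"][:,:,::-1]); pickle.dump(s,open("w12.pkl","wb"))
go([.648,-.119,.18],90)
E
```

```text
clock: 17.05
tool_pos: [0.4585, 0.0987, 0.1939]
orientation: [180.0, 0.0, -90.1]
force: [0.0, 0.6, -3.0]
opening: 0.0499
shift [ 217.4 -190.    13.3] turn [ 0.1 -0.  -0.1] | at [0.4583 0.0986 0.1935] [179.9  -0.  -90.1] F [-1.   0.  -1.9] open 49.7 t 17.1 j6 -36.3
```

View pics/w12.png

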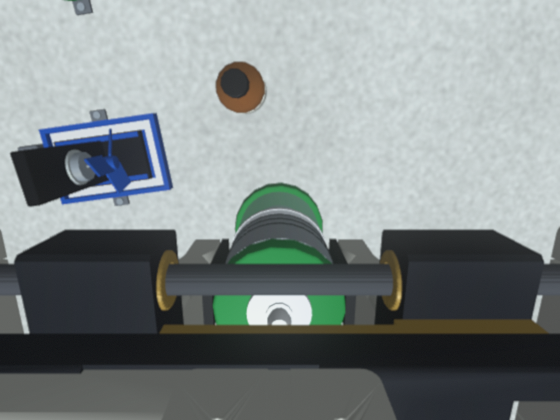

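```bash
python3 -m inch '[{"ax":0,"ay":0,"az":0,"dx":20,"dy":-17,"dz":0,"fingers":42},{"ax":0,"ay":0,"az":0,"dx":52,"dy":-45,"dz":0,"fingers":42},{"ax":0,"ay":0,"az":0,"dx":86,"dy":-75,"dz":0,"fingers":42},{"ax":0,"ay":0,"az":0,"dx":120,"dy":-105,"dz":0,"fingers":42},{"ax":0,"ay":0,"az":0,"dx":154,"dy":-135,"dz":0,"fingers":42},{"ax":0,"ay":0,"az":0,"dx":186,"dy":-163,"dz":0,"fingers":42},{"ax":0,"ay":0,"az":0,"dx":207,"dy":-182,"dz":0,"fingers":42},{"ax":0,"ay":0,"az":0,"dx":217.4,"dy":-190,"dz":5,"fingers":42}]'
python3 -m inch '[{"ax":0,"ay":0,"az":0,"dx":0,"dy":0,"dz":20,"fingers":42},{"ax":0,"ay":0,"az":0,"dx":0,"dy":0,"dz":40,"fingers":42},{"ax":0,"ay":0,"az":0,"dx":0,"dy":0,"dz":50,"fingers":42},{"ax":0,"ay":0,"az":0,"dx":0,"dy":0,"dz":50,"fingers":42}]'
python3 - <<'E'
from h import *
s=snapshot("wrist"); cv2.imwrite("pics/w13.png",s["image"][:,:,::-1]); pickle.dump(s,open("w13.pkl","wb"))
go([.648,-.119,.065],90)
E
```

```text
clock: 18.1
tool_pos: [0.649, -0.1199, 0.1872]
orientation: [179.8, -0.0, -90.1]
force: [-0.1, -0.8, -3.0]
opening: 0.0499
clock: 18.6
tool_pos: [0.6481, -0.1184, 0.1384]
orientation: [179.9, -0.0, -90.0]
force: [0.0, 0.0, -2.3]
opening: 0.0504
shift [ 0.5  0.7 74.4] turn [ 0. -0. -0.] | at [ 0.6488 -0.1184  0.1394] [180.  -0. -90.] F [ 0.2 -0.  -2. ] open 50.1 t 18.65 j6 -6.6
```

View pics/w13.png

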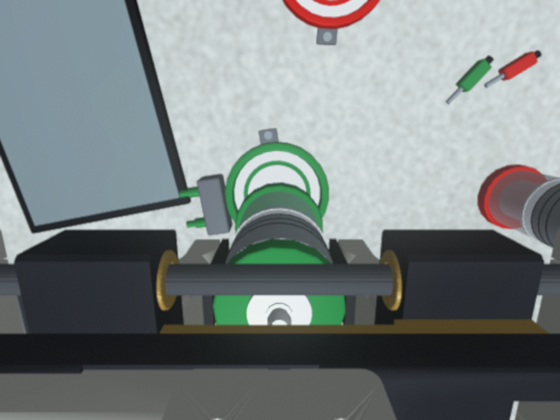

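```bash
python3 - <<'E'
from h import *
s=pickle.load(open("w13.pkl","rb"));np.set_printoptions(precision=4,suppress=True)
print(ray(s,(226,192),.012),ray(s,(328,192),.012),ray(s,(277,142),.012))
def ov(s,c,name):
    im=s["image"][:,:,::-1].copy()
    for r,z in ((.046,.012),(.039,.012)):
        P=[proj(s,[c[0]+r*np.cos(t),c[1]+r*np.sin(t),z]) for t in np.linspace(0,2*np.pi,60)]
        cv2.polylines(im,[np.int32(np.round(P))],True,(0,0,255),1)
    cv2.imwrite(name,im)
ov(s,(.648,-.1185),"pics/ov13.png")
s=pickle.load(open("w8.pkl","rb"))
print("w8",ray(s,(133,159),.012),ray(s,(0,112),.012))
E
```

```text
[ 0.6933 -0.1245  0.012 ] [ 0.6045 -0.1243  0.012 ] [ 0.6488 -0.1673  0.012 ]
w8 [ 0.6471 -0.118   0.012 ] [ 0.6108 -0.2844  0.012 ]
```

View pics/ov13.png

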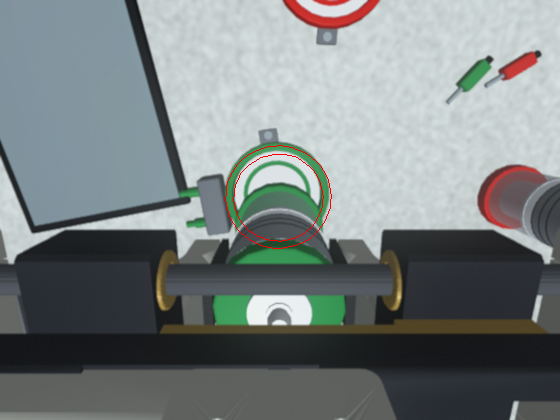

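```bash
python3 -m inch '[{"ax":0,"ay":0,"az":0,"dx":1,"dy":0,"dz":10,"fingers":42},{"ax":0,"ay":0,"az":0,"dx":2,"dy":0,"dz":25,"fingers":42},{"ax":0,"ay":0,"az":0,"dx":2,"dy":0,"dz":40,"fingers":42},{"ax":0,"ay":0,"az":0,"dx":2,"dy":0,"dz":52,"fingers":42},{"ax":0,"ay":0,"az":0,"dx":2,"dy":0,"dz":62,"fingers":42},{"ax":0,"ay":0,"az":0,"dx":2,"dy":0,"dz":68,"fingers":42},{"ax":0,"ay":0,"az":0,"dx":2,"dy":0,"dz":71,"fingers":42},{"ax":0,"ay":0,"az":0,"dx":2,"dy":0,"dz":72,"fingers":42}]'
python3 - <<'E'
from h import *
s=snapshot("wrist"); cv2.imwrite("pics/w14.png",s["image"][:,:,::-1]); pickle.dump(s,open("w14.pkl","wb"))
go([.649,-.1205,.0647],90)
E
```

```text
clock: 19.65
tool_pos: [0.6491, -0.1207, 0.0677]
orientation: [-180.0, -0.0, -90.0]
force: [0.1, 0.1, -2.7]
opening: 0.0499
shift [-0.2  0.1  3. ] turn [-0. -0. -0.] | at [ 0.6491 -0.1207  0.0677] [-180.   -0.  -90.] F [-0.9  0.4 -2.4] open 50.4 t 19.7 j6 -6.4
```

View pics/w14.png

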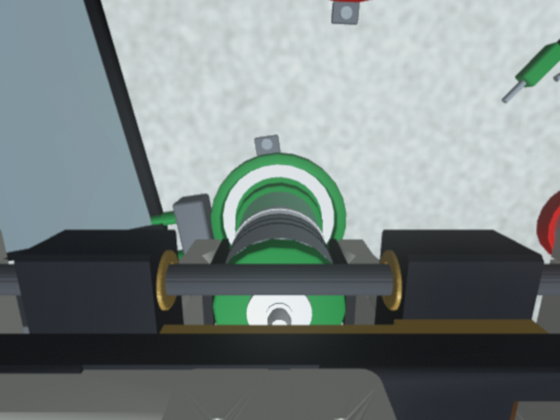

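Well centred (rim cols 212–346, foot 236–322). Lower and release.

```bash
python3 -m inch '[{"ax":0,"ay":0,"az":0,"dx":0,"dy":0,"dz":1.5,"fingers":42},{"ax":0,"ay":0,"az":0,"dx":0,"dy":0,"dz":2.5,"fingers":42},{"ax":0,"ay":0,"az":0,"dx":0,"dy":0,"dz":3.2,"fingers":42},{"ax":0,"ay":0,"az":0,"dx":0,"dy":0,"dz":3.8,"fingers":42},{"ax":0,"ay":0,"az":0,"dx":0,"dy":0,"dz":3.8,"fingers":42}]'
```

```text
clock: 20.32
tool_pos: [0.6492, -0.121, 0.0647]
orientation: [-180.0, -0.0, -90.0]
force: [-1.9, -0.7, 5.9]
opening: 0.0502
```

```bash
python3 -m inch '[{"ax":0,"ay":0,"az":0,"dx":0,"dy":0,"dz":0,"fingers":51},{"ax":0,"ay":0,"az":0,"dx":0,"dy":0,"dz":0,"fingers":55},{"ax":0,"ay":0,"az":0,"dx":0,"dy":0,"dz":0,"fingers":68},{"ax":0,"ay":0,"az":0,"dx":0,"dy":0,"dz":0,"fingers":87},{"ax":0,"ay":0,"az":0,"dx":0,"dy":0,"dz":0,"fingers":87},{"ax":0,"ay":0,"az":0,"dx":0,"dy":0,"dz":0,"fingers":87},{"ax":0,"ay":0,"az":0,"dx":0,"dy":0,"dz":-20,"fingers":87},{"ax":0,"ay":0,"az":0,"dx":0,"dy":0,"dz":-60,"fingers":87}]'
python3 -m inch '[{"ax":0,"ay":0,"az":0,"dx":0,"dy":0,"dz":-50,"fingers":87},{"ax":0,"ay":0,"az":0,"dx":0,"dy":0,"dz":-100,"fingers":87},{"ax":0,"ay":0,"az":0,"dx":0,"dy":0,"dz":-130,"fingers":87},{"ax":0,"ay":0,"az":0,"dx":0,"dy":0,"dz":-130,"fingers":87}]'
python3 - <<'E'
from h import *
s=snapshot("wrist"); cv2.imwrite("pics/w15.png",s["image"][:,:,::-1]); pickle.dump(s,open("w15.pkl","wb"))
go([.44,-.118,.25],90)
E
```

```text
clock: 21.32
tool_pos: [0.6476, -0.1207, 0.1225]
orientation: [179.8, -0.0, -90.1]
force: [0.4, 0.7, 0.8]
opening: 0.0871
clock: 21.82
tool_pos: [0.6502, -0.1208, 0.2572]
orientation: [-179.7, 0.0, -90.0]
force: [0.1, 0.9, -0.1]
opening: 0.0871
shift [ -2.4 209.3   4.5] turn [-0.1  0.  -0. ] | at [ 0.6492 -0.1206  0.255 ] [-179.9    0.   -90. ] F [-0.4  1.  -0.5] open 86.9 t 21.88 j6 -6.4
```

View pics/w15.png

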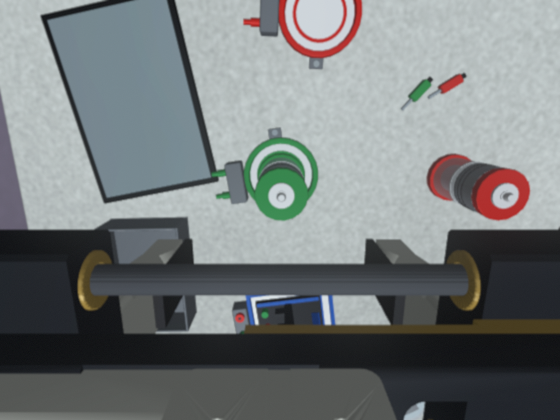

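```bash
python3 - <<'E'
from h import *
s=pickle.load(open("w15.pkl","rb"))
p=ray(s,(501,194),.106); print(p, ray(s,(319,13),.012)); go([p[0],p[1],.25],90)
E
```

```text
[ 0.44078578 -0.11931828  0.106     ] [ 0.60724504 -0.29896074  0.012     ]
shift [ -1.1 208.5   4.5] turn [-0.1  0.  -0. ] | at [ 0.6492 -0.1206  0.255 ] [-179.9    0.   -90. ] F [-0.4  1.  -0.5] open 86.9 t 21.88 j6 -6.4
```

```bash
python3 -m inch '[{"ax":0,"ay":0,"az":0,"dx":0,"dy":50,"dz":0,"fingers":87},{"ax":0,"ay":0,"az":0,"dx":0,"dy":100,"dz":0,"fingers":87},{"ax":0,"ay":0,"az":0,"dx":0,"dy":150,"dz":0,"fingers":87},{"ax":0,"ay":0,"az":0,"dx":0,"dy":190,"dz":40,"fingers":87},{"ax":0,"ay":0,"az":0,"dx":-1.1,"dy":208.5,"dz":80,"fingers":87},{"ax":0,"ay":0,"az":0,"dx":-1.1,"dy":208.5,"dz":110,"fingers":87},{"ax":0,"ay":0,"az":0,"dx":-1.1,"dy":208.5,"dz":115,"fingers":87},{"ax":0,"ay":0,"az":0,"dx":-1.1,"dy":208.5,"dz":115,"fingers":87}]'
python3 - <<'E'
from h import *
s=snapshot("wrist"); cv2.imwrite("pics/w16.png",s["image"][:,:,::-1]); pickle.dump(s,open("w16.pkl","wb"))
go([.4408,-.1193,.0597],90)
E
```

```text
clock: 22.88
tool_pos: [0.4406, -0.1195, 0.1388]
orientation: [180.0, -0.0, -90.0]
force: [0.6, 0.2, 0.8]
opening: 0.0869
shift [-0.2  0.3 79.6] turn [-0. -0. -0.] | at [ 0.4411 -0.1194  0.1393] [-180.   -0.  -90.] F [0.4 0.5 0.3] open 86.7 t 22.93 j6 -9.7
```

View pics/w16.png

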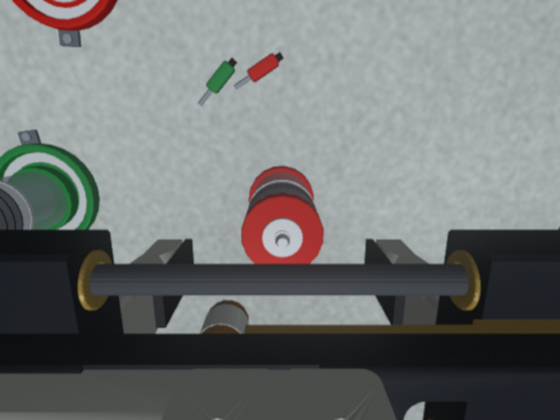

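```bash
python3 -m inch '[{"ax":0,"ay":0,"az":0,"dx":0.5,"dy":1.5,"dz":20,"fingers":87},{"ax":0,"ay":0,"az":0,"dx":0.5,"dy":1.5,"dz":40,"fingers":87},{"ax":0,"ay":0,"az":0,"dx":0.5,"dy":1.5,"dz":60,"fingers":87},{"ax":0,"ay":0,"az":0,"dx":0.5,"dy":1.5,"dz":74,"fingers":87},{"ax":0,"ay":0,"az":0,"dx":0.5,"dy":1.5,"dz":79.5,"fingers":87},{"ax":0,"ay":0,"az":0,"dx":0.5,"dy":1.5,"dz":79.5,"fingers":75},{"ax":0,"ay":0,"az":0,"dx":0.5,"dy":1.5,"dz":79.5,"fingers":68},{"ax":0,"ay":0,"az":0,"dx":0.5,"dy":1.5,"dz":79.5,"fingers":62}]'
python3 -m inch '[{"ax":0,"ay":0,"az":0,"dx":0,"dy":0,"dz":0,"fingers":58},{"ax":0,"ay":0,"az":0,"dx":0,"dy":0,"dz":0,"fingers":54},{"ax":0,"ay":0,"az":0,"dx":0,"dy":0,"dz":0,"fingers":50},{"ax":0,"ay":0,"az":0,"dx":0,"dy":0,"dz":0,"fingers":42},{"ax":0,"ay":0,"az":0,"dx":0,"dy":0,"dz":0,"fingers":42},{"ax":0,"ay":0,"az":0,"dx":0,"dy":0,"dz":0,"fingers":42}]'
```

```text
clock: 23.92
tool_pos: [0.4393, -0.1199, 0.0598]
orientation: [-179.9, 0.0, -90.0]
force: [-0.7, -0.6, -0.1]
opening: 0.0647
clock: 24.68
tool_pos: [0.4388, -0.1199, 0.0593]
orientation: [180.0, -0.0, -90.0]
force: [-1.2, 0.6, 2.1]
opening: 0.0501
```

```bash
python3 -m inch '[{"ax":0,"ay":0,"az":0,"dx":0,"dy":0,"dz":-5,"fingers":42},{"ax":0,"ay":0,"az":0,"dx":0,"dy":0,"dz":-20,"fingers":42},{"ax":0,"ay":0,"az":0,"dx":0,"dy":0,"dz":-45,"fingers":42},{"ax":0,"ay":0,"az":0,"dx":0,"dy":0,"dz":-70,"fingers":42},{"ax":0,"ay":0,"az":0,"dx":0,"dy":0,"dz":-82,"fingers":42},{"ax":0,"ay":0,"az":0,"dx":0,"dy":0,"dz":-82,"fingers":42}]'
python3 - <<'E'
from h import *
go([.6065,-.2995,.1393],90)
E
```

```text
clock: 25.42
tool_pos: [0.4392, -0.1198, 0.1417]
orientation: [-179.9, 0.0, -90.0]
force: [0.8, -0.9, -2.0]
opening: 0.0501
shift [ 179.6 -167.4    2.6] turn [-0.1  0.  -0. ] | at [ 0.4392 -0.1198  0.1417] [-179.9    0.   -90. ] F [ 0.8 -0.9 -2. ] open 50.1 t 25.43 j6 -9.7
```

```bash
python3 -m inch '[{"ax":0,"ay":0,"az":0,"dx":18,"dy":-17,"dz":0,"fingers":42},{"ax":0,"ay":0,"az":0,"dx":46,"dy":-43,"dz":0,"fingers":42},{"ax":0,"ay":0,"az":0,"dx":77,"dy":-72,"dz":0,"fingers":42},{"ax":0,"ay":0,"az":0,"dx":108,"dy":-101,"dz":0,"fingers":42},{"ax":0,"ay":0,"az":0,"dx":138,"dy":-129,"dz":0,"fingers":42},{"ax":0,"ay":0,"az":0,"dx":164,"dy":-153,"dz":0,"fingers":42},{"ax":0,"ay":0,"az":0,"dx":179.6,"dy":-167.4,"dz":0,"fingers":42},{"ax":0,"ay":0,"az":0,"dx":179.6,"dy":-167.4,"dz":2.5,"fingers":42}]'
python3 - <<'E'
from h import *
s=snapshot("wrist"); pickle.dump(s,open("w17.pkl","wb"))
c=(.6065,-.2995)
im=s["image"][:,:,::-1].copy()
for r,z in ((.046,.012),(.039,.012)):
    P=[proj(s,[c[0]+r*np.cos(t),c[1]+r*np.sin(t),z]) for t in np.linspace(0,2*np.pi,60)]
    cv2.polylines(im,[np.int32(np.round(P))],True,(255,0,0),1)
cv2.imwrite("pics/w17.png",im)
go([.6065,-.2995,.0643],90)
E
```

```text
clock: 26.42
tool_pos: [0.6061, -0.3005, 0.1361]
orientation: [179.8, 0.0, -90.1]
force: [-1.0, 0.3, -2.1]
opening: 0.05
shift [-0.1 -1.5 71.5] turn [ 0.2  0.1 -0.1] | at [ 0.6052 -0.2996  0.1358] [ 1.798e+02  1.000e-01 -9.010e+01] F [-0.7  0.6 -3.4] open 50.0 t 26.48 j6 9.8
```

View pics/w17.png

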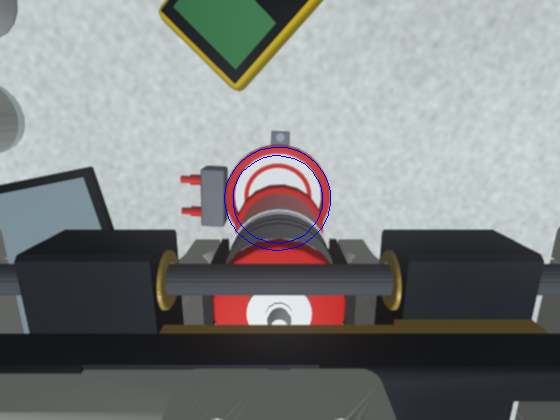

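```bash
python3 -m inch '[{"ax":0,"ay":0,"az":0,"dx":0.3,"dy":-1.3,"dz":10,"fingers":42},{"ax":0,"ay":0,"az":0,"dx":0.3,"dy":-1.3,"dz":25,"fingers":42},{"ax":0,"ay":0,"az":0,"dx":0.3,"dy":-1.3,"dz":40,"fingers":42},{"ax":0,"ay":0,"az":0,"dx":0.3,"dy":-1.3,"dz":52,"fingers":42},{"ax":0,"ay":0,"az":0,"dx":0.3,"dy":-1.3,"dz":61,"fingers":42},{"ax":0,"ay":0,"az":0,"dx":0.3,"dy":-1.3,"dz":66,"fingers":42},{"ax":0,"ay":0,"az":0,"dx":0.3,"dy":-1.3,"dz":68,"fingers":42},{"ax":0,"ay":0,"az":0,"dx":0.3,"dy":-1.3,"dz":69,"fingers":42}]'
python3 - <<'E'
from h import *
s=snapshot("wrist"); cv2.imwrite("pics/w18.png",s["image"][:,:,::-1])
go([.6065,-.3,.0643],90)
E
```

```text
clock: 27.48
tool_pos: [0.6077, -0.3, 0.0701]
orientation: [-180.0, -0.0, -90.0]
force: [-0.7, 0.3, -1.2]
opening: 0.0499
shift [-0.   1.2  5.7] turn [-0. -0. -0.] | at [ 0.6077 -0.3     0.07  ] [-180.   -0.  -90.] F [-0.1  0.2 -2.3] open 50.0 t 27.52 j6 9.8
```

View pics/w18.png

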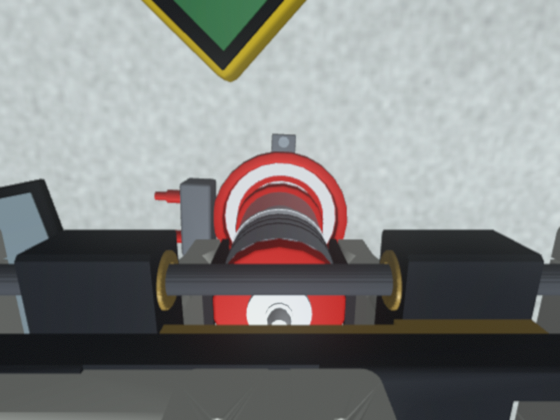

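```bash
python3 -m inch '[{"ax":0,"ay":0,"az":0,"dx":0,"dy":1,"dz":2,"fingers":42},{"ax":0,"ay":0,"az":0,"dx":0,"dy":1,"dz":3.5,"fingers":42},{"ax":0,"ay":0,"az":0,"dx":0,"dy":1,"dz":4.7,"fingers":42},{"ax":0,"ay":0,"az":0,"dx":0,"dy":1,"dz":5.5,"fingers":42},{"ax":0,"ay":0,"az":0,"dx":0,"dy":1,"dz":6.1,"fingers":42},{"ax":0,"ay":0,"az":0,"dx":0,"dy":1,"dz":6.4,"fingers":42},{"ax":0,"ay":0,"az":0,"dx":0,"dy":1,"dz":6.4,"fingers":42}]'
```

```text
clock: 28.4
tool_pos: [0.6065, -0.3, 0.0643]
orientation: [-180.0, -0.0, -90.0]
force: [-2.9, 1.7, 5.1]
opening: 0.0498
```

```bash
python3 -m inch '[{"ax":0,"ay":0,"az":0,"dx":0,"dy":0,"dz":0,"fingers":51},{"ax":0,"ay":0,"az":0,"dx":0,"dy":0,"dz":0,"fingers":55},{"ax":0,"ay":0,"az":0,"dx":0,"dy":0,"dz":0,"fingers":68},{"ax":0,"ay":0,"az":0,"dx":0,"dy":0,"dz":0,"fingers":87},{"ax":0,"ay":0,"az":0,"dx":0,"dy":0,"dz":0,"fingers":87},{"ax":0,"ay":0,"az":0,"dx":0,"dy":0,"dz":0,"fingers":87},{"ax":0,"ay":0,"az":0,"dx":0,"dy":0,"dz":-20,"fingers":87},{"ax":0,"ay":0,"az":0,"dx":0,"dy":0,"dz":-60,"fingers":87}]'
python3 -m inch '[{"ax":0,"ay":0,"az":0,"dx":0,"dy":0,"dz":-50,"fingers":87},{"ax":0,"ay":0,"az":0,"dx":0,"dy":0,"dz":-100,"fingers":87},{"ax":0,"ay":0,"az":0,"dx":0,"dy":0,"dz":-150,"fingers":87},{"ax":0,"ay":0,"az":0,"dx":0,"dy":0,"dz":-180,"fingers":87},{"ax":0,"ay":0,"az":0,"dx":0,"dy":0,"dz":-180,"fingers":87}]'
python3 - <<'E'
from h import *
s=snapshot("wrist"); cv2.imwrite("pics/w19.png",s["image"][:,:,::-1])
go([.43,.30,.30],90)
E
```

```text
clock: 29.4
tool_pos: [0.6052, -0.2995, 0.122]
orientation: [179.8, 0.1, -90.1]
force: [0.3, -0.5, 1.0]
opening: 0.0872
clock: 30.02
tool_pos: [0.6075, -0.3004, 0.3068]
orientation: [-179.7, -0.1, -90.0]
force: [0.1, 0.7, 0.6]
opening: 0.0871
shift [-599.8  177.2    4. ] turn [-0.1 -0.  -0. ] | at [ 0.6068 -0.2999  0.3046] [-179.9   -0.   -90. ] F [-0.5  0.3 -0.9] open 86.9 t 30.07 j6 9.8
```

View pics/w19.png

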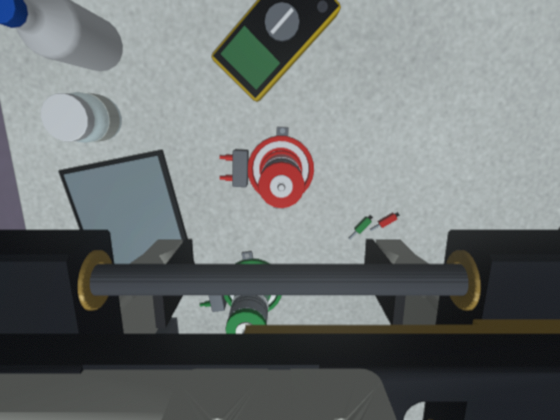

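```bash
python3 -m inch '[{"ax":0,"ay":0,"az":9,"dx":-52,"dy":15,"dz":0,"fingers":87},{"ax":0,"ay":0,"az":18,"dx":-105,"dy":30,"dz":0,"fingers":87},{"ax":0,"ay":0,"az":27,"dx":-160,"dy":45,"dz":0,"fingers":87},{"ax":0,"ay":0,"az":36,"dx":-215,"dy":60,"dz":0,"fingers":87},{"ax":0,"ay":0,"az":45,"dx":-270,"dy":77,"dz":0,"fingers":87},{"ax":0,"ay":0,"az":54,"dx":-325,"dy":93,"dz":0,"fingers":87},{"ax":0,"ay":0,"az":63,"dx":-380,"dy":109,"dz":0,"fingers":87},{"ax":0,"ay":0,"az":72,"dx":-435,"dy":125,"dz":0,"fingers":87}]'
python3 - <<'E'
from h import *
go([.42,.352,.30],18)
E
```

```text
clock: 31.08
tool_pos: [0.4804, 0.1365, 0.3022]
orientation: [-180.0, -0.1, -162.3]
force: [1.5, 0.3, 0.7]
opening: 0.0873
shift [ -7.8 223.7   2.2] turn [-0.  -0.1 -0.3] | at [0.4804 0.1365 0.3022] [-1.800e+02 -1.000e-01 -1.623e+02] F [1.5 0.3 0.7] open 87.3 t 31.07 j6 -110.8
```

```bash
python3 -m inch '[{"ax":0,"ay":0,"az":0,"dx":-2,"dy":55,"dz":0,"fingers":87},{"ax":0,"ay":0,"az":0,"dx":-4,"dy":110,"dz":0,"fingers":87},{"ax":0,"ay":0,"az":0,"dx":-6,"dy":165,"dz":0,"fingers":87},{"ax":0,"ay":0,"az":0,"dx":-8,"dy":210,"dz":0,"fingers":87},{"ax":0,"ay":0,"az":0,"dx":-8,"dy":224,"dz":0,"fingers":87},{"ax":0,"ay":0,"az":0,"dx":-8,"dy":224,"dz":0,"fingers":87}]'
python3 - <<'E'
from h import *
s=snapshot("wrist"); cv2.imwrite("pics/w20.png",s["image"][:,:,::-1]); pickle.dump(s,open("w20.pkl","wb"))
L=landmark_of("fuel_cell_center","wrist"); print([(l["position"],l["score"],ray(s,l["position"],.043)) for l in L])
cv2.imwrite("pics/w20c.png",cv2.resize(s["image"][100:260,200:400,::-1],None,fx=4,fy=3.7,interpolation=cv2.INTER_CUBIC))
go([.42,.352,.30],18)
E
```

```text
clock: 31.82
tool_pos: [0.4197, 0.3509, 0.3021]
orientation: [-179.9, -0.1, -162.0]
force: [-0.2, -1.0, 0.2]
opening: 0.0871
[]
shift [-0.4  2.2  2.8] turn [-0.  -0.1 -0. ] | at [0.4203 0.3498 0.3028] [-1.80e+02 -1.00e-01 -1.62e+02] F [ 0.2 -0.3  0.1] open 87.0 t 31.93 j6 -132.3
```

View pics/w20.png

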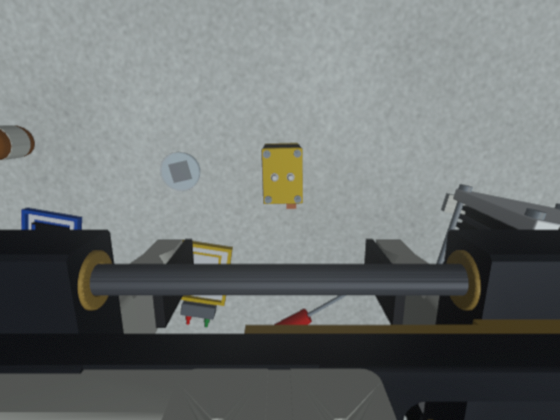

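View pics/w20c.png

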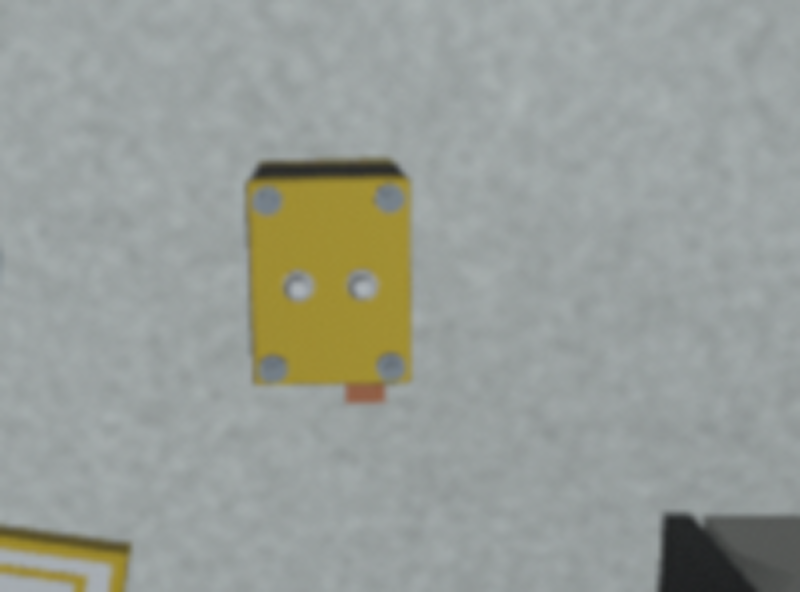

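```bash
python3 - <<'E'
from h import *
s=pickle.load(open("w20.pkl","rb"))
C=np.array([[248,183],[410,178],[411,382],[254,384]],float); C=C/[4,3.7]+[200,100]-.5
W=np.array([ray(s,p,.086) for p in C]); c=W.mean(0); print(c,[np.linalg.norm(W[i]-W[(i+1)%4]) for i in range(4)])
d=(W[2]+W[3]-W[0]-W[1]); e=(W[1]+W[2]-W[0]-W[3]); print(np.degrees(np.arctan2(d[1],d[0])),np.degrees(np.arctan2(e[1],e[0]))) 
go([c[0],c[1],.15],18)
E
```

```text
[0.41341193 0.35266575 0.086     ] [np.float64(0.044874864242871314), np.float64(0.06293289277945399), np.float64(0.04532683183571661), np.float64(0.06209653486836928)]
19.033676659654898 109.32765345061026
shift [  5.5   5.  152.8] turn [-0.  -0.1 -0. ] | at [0.4203 0.3498 0.3028] [-1.80e+02 -1.00e-01 -1.62e+02] F [ 0.2 -0.3  0.1] open 87.0 t 31.93 j6 -132.3
```

```bash
python3 -m inch '[{"ax":0,"ay":0,"az":-1,"dx":2,"dy":2,"dz":45,"fingers":87},{"ax":0,"ay":0,"az":-1,"dx":5.5,"dy":5,"dz":90,"fingers":87},{"ax":0,"ay":0,"az":-1,"dx":5.5,"dy":5,"dz":135,"fingers":87},{"ax":0,"ay":0,"az":-1,"dx":5.5,"dy":5,"dz":170,"fingers":87},{"ax":0,"ay":0,"az":-1,"dx":5.5,"dy":5,"dz":180,"fingers":87},{"ax":0,"ay":0,"az":-1,"dx":5.5,"dy":5,"dz":180,"fingers":87}]'
python3 - <<'E'
from h import *
s=snapshot("wrist"); cv2.imwrite("pics/w21.png",s["image"][:,:,::-1]); pickle.dump(s,open("w21.pkl","wb"))
go([.4134,.3527,.044],19)
E
```

```text
clock: 32.67
tool_pos: [0.414, 0.3532, 0.1238]
orientation: [-180.0, 0.0, -161.1]
force: [0.5, -0.8, -0.3]
opening: 0.0868
shift [ 1.3 -0.8 80.6] turn [ 0.   0.1 -0.1] | at [0.4143 0.3538 0.1246] [ 1.800e+02  1.000e-01 -1.611e+02] F [-0.1  0.3  1. ] open 86.7 t 32.73 j6 -132.2
```

View pics/w21.png

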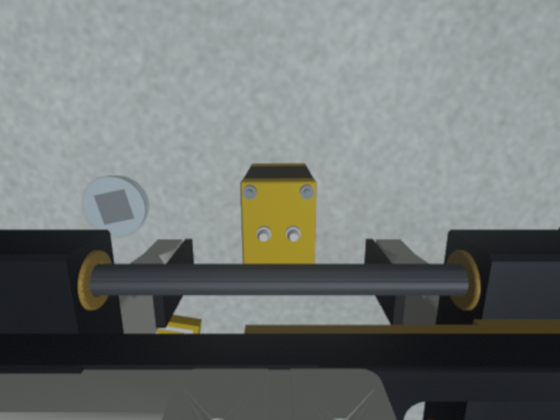

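```bash
python3 - <<'E'
from h import *
s=pickle.load(open("w21.pkl","rb"))
p=ray(s,(278.5,234),.093); print(p); go([p[0],p[1],.044],19)
E
python3 -m inch '[{"ax":0,"ay":0,"az":0,"dx":1,"dy":0,"dz":20,"fingers":87},{"ax":0,"ay":0,"az":0,"dx":1,"dy":0,"dz":40,"fingers":87},{"ax":0,"ay":0,"az":0,"dx":1,"dy":0,"dz":60,"fingers":87},{"ax":0,"ay":0,"az":0,"dx":1,"dy":0,"dz":75,"fingers":87},{"ax":0,"ay":0,"az":0,"dx":1,"dy":0,"dz":81,"fingers":87},{"ax":0,"ay":0,"az":0,"dx":1,"dy":0,"dz":81,"fingers":72},{"ax":0,"ay":0,"az":0,"dx":1,"dy":0,"dz":81,"fingers":62},{"ax":0,"ay":0,"az":0,"dx":1,"dy":0,"dz":81,"fingers":56}]'
python3 -m inch '[{"ax":0,"ay":0,"az":0,"dx":0,"dy":0,"dz":0,"fingers":52},{"ax":0,"ay":0,"az":0,"dx":0,"dy":0,"dz":0,"fingers":48},{"ax":0,"ay":0,"az":0,"dx":0,"dy":0,"dz":0,"fingers":46},{"ax":0,"ay":0,"az":0,"dx":0,"dy":0,"dz":0,"fingers":38},{"ax":0,"ay":0,"az":0,"dx":0,"dy":0,"dz":0,"fingers":38},{"ax":0,"ay":0,"az":0,"dx":0,"dy":0,"dz":0,"fingers":38}]'
```

```text
[0.41247035 0.35247139 0.093     ]
shift [ 2.3 -0.7 80.6] turn [ 0.   0.1 -0.1] | at [0.4143 0.3538 0.1246] [ 1.800e+02  1.000e-01 -1.611e+02] F [-0.1  0.3  1. ] open 86.7 t 32.73 j6 -132.2
clock: 33.72
tool_pos: [0.4128, 0.3538, 0.0429]
orientation: [180.0, 0.0, -161.0]
force: [1.3, -0.1, 0.5]
opening: 0.0624
clock: 34.48
tool_pos: [0.4126, 0.3528, 0.0425]
orientation: [-180.0, -0.0, -161.0]
force: [2.1, -5.4, 5.2]
opening: 0.0459
```

```bash
python3 -m inch '[{"ax":0,"ay":0,"az":0,"dx":0,"dy":0,"dz":-5,"fingers":38},{"ax":0,"ay":0,"az":0,"dx":0,"dy":0,"dz":-20,"fingers":38},{"ax":0,"ay":0,"az":0,"dx":0,"dy":0,"dz":-45,"fingers":38},{"ax":0,"ay":0,"az":0,"dx":0,"dy":0,"dz":-68,"fingers":38},{"ax":0,"ay":0,"az":0,"dx":0,"dy":0,"dz":-80,"fingers":38},{"ax":0,"ay":0,"az":0,"dx":0,"dy":0,"dz":-80,"fingers":38}]'
python3 - <<'E'
from h import *
go([.6,.29,.1225],9.3)
E
```

```text
clock: 35.22
tool_pos: [0.4127, 0.354, 0.1233]
orientation: [179.9, 0.1, -161.0]
force: [0.2, -0.0, -4.1]
opening: 0.0456
shift [-156.3 -121.4    0.9] turn [0.1 0.1 9.7] | at [0.4127 0.354  0.1233] [ 1.799e+02  1.000e-01 -1.610e+02] F [ 0.2 -0.  -4.1] open 45.6 t 35.23 j6 -132.3
```

```bash
python3 -m inch '[{"ax":0,"ay":0,"az":1,"dx":-16,"dy":-12,"dz":0,"fingers":38},{"ax":0,"ay":0,"az":3,"dx":-42,"dy":-33,"dz":0,"fingers":38},{"ax":0,"ay":0,"az":5,"dx":-72,"dy":-56,"dz":0,"fingers":38},{"ax":0,"ay":0,"az":7,"dx":-102,"dy":-79,"dz":0,"fingers":38},{"ax":0,"ay":0,"az":9,"dx":-130,"dy":-101,"dz":0,"fingers":38},{"ax":0,"ay":0,"az":9.7,"dx":-149,"dy":-116,"dz":0,"fingers":38},{"ax":0,"ay":0,"az":9.7,"dx":-156,"dy":-121.4,"dz":0,"fingers":38},{"ax":0,"ay":0,"az":9.7,"dx":-156,"dy":-121.4,"dz":0,"fingers":38}]'
python3 - <<'E'
from h import *
s=snapshot("wrist"); pickle.dump(s,open("w22.pkl","wb"))
im=s["image"][:,:,::-1].copy()
c=np.array([.6,.29]);a=np.radians(9.3);ux=np.array([np.cos(a),np.sin(a)]);uy=np.array([-ux[1],ux[0]])
for hx,hy in((.046,.037),(.041,.032)):
    P=[proj(s,[*(c+i*hx*ux+j*hy*uy),.012]) for i,j in((1,1),(1,-1),(-1,-1),(-1,1))]
    cv2.polylines(im,[np.int32(np.round(P))],True,(0,0,255),1)
cv2.imwrite("pics/w22.png",im)
go([.6,.29,.0475],9.3)
E
```

```text
clock: 36.22
tool_pos: [0.5992, 0.2888, 0.1211]
orientation: [-180.0, -0.1, -170.8]
force: [-0.4, -0.8, -4.4]
opening: 0.046
shift [-1.5  0.7 73.9] turn [-0.  -0.1 -0. ] | at [0.5988 0.2892 0.1214] [-1.800e+02 -1.000e-01 -1.707e+02] F [-0.1  0.1 -4.5] open 45.8 t 36.27 j6 -123.3
```

View pics/w22.png

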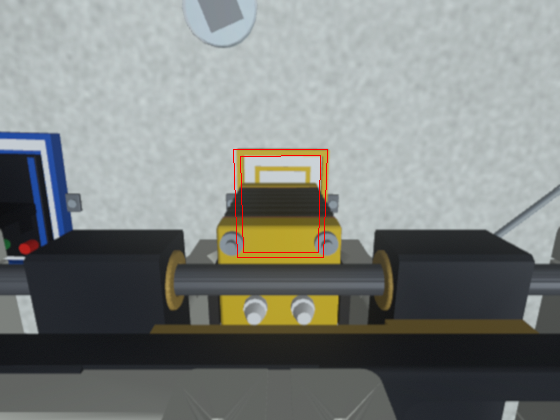

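```bash
python3 -m inch '[{"ax":0,"ay":0,"az":0,"dx":-1.3,"dy":0.7,"dz":10,"fingers":38},{"ax":0,"ay":0,"az":0,"dx":-1.3,"dy":0.7,"dz":25,"fingers":38},{"ax":0,"ay":0,"az":0,"dx":-1.3,"dy":0.7,"dz":40,"fingers":38},{"ax":0,"ay":0,"az":0,"dx":-1.3,"dy":0.7,"dz":52,"fingers":38},{"ax":0,"ay":0,"az":0,"dx":-1.3,"dy":0.7,"dz":60,"fingers":38},{"ax":0,"ay":0,"az":0,"dx":-1.3,"dy":0.7,"dz":65,"fingers":38},{"ax":0,"ay":0,"az":0,"dx":-1.3,"dy":0.7,"dz":67,"fingers":38},{"ax":0,"ay":0,"az":0,"dx":-1.3,"dy":0.7,"dz":68,"fingers":38}]'
python3 - <<'E'
from h import *
s=snapshot("wrist"); cv2.imwrite("pics/w23.png",s["image"][:,:,::-1])
go([.6,.29,.0475],9.3)
E
```

```text
clock: 37.28
tool_pos: [0.601, 0.2903, 0.0546]
orientation: [180.0, 0.0, -170.7]
force: [-0.3, -0.1, -3.8]
opening: 0.0459
shift [ 0.9 -0.1  7.1] turn [ 0.  0. -0.] | at [0.6009 0.2903 0.0546] [ 180.     0.  -170.7] F [ 0.1  0.4 -3.6] open 45.6 t 37.33 j6 -123.2
```

View pics/w23.png

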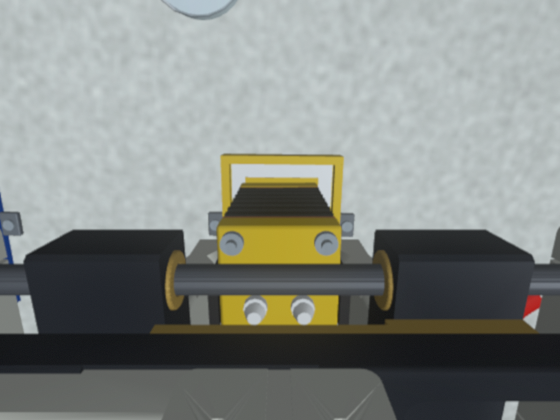

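```bash
python3 -m inch '[{"ax":0,"ay":0,"az":0,"dx":1.5,"dy":0.5,"dz":2,"fingers":38},{"ax":0,"ay":0,"az":0,"dx":1.5,"dy":0.5,"dz":4,"fingers":38},{"ax":0,"ay":0,"az":0,"dx":1.5,"dy":0.5,"dz":5.5,"fingers":38},{"ax":0,"ay":0,"az":0,"dx":1.5,"dy":0.5,"dz":6.5,"fingers":38},{"ax":0,"ay":0,"az":0,"dx":1.5,"dy":0.5,"dz":7.2,"fingers":38},{"ax":0,"ay":0,"az":0,"dx":1.5,"dy":0.5,"dz":7.6,"fingers":38},{"ax":0,"ay":0,"az":0,"dx":1.5,"dy":0.5,"dz":7.6,"fingers":38}]'
```

```text
clock: 38.2
tool_pos: [0.5992, 0.2904, 0.0475]
orientation: [180.0, 0.0, -170.7]
force: [-2.4, -1.3, 6.6]
opening: 0.0457
```

```bash
python3 -m inch '[{"ax":0,"ay":0,"az":0,"dx":0,"dy":0,"dz":0,"fingers":47},{"ax":0,"ay":0,"az":0,"dx":0,"dy":0,"dz":0,"fingers":51},{"ax":0,"ay":0,"az":0,"dx":0,"dy":0,"dz":0,"fingers":65},{"ax":0,"ay":0,"az":0,"dx":0,"dy":0,"dz":0,"fingers":85},{"ax":0,"ay":0,"az":0,"dx":0,"dy":0,"dz":0,"fingers":85},{"ax":0,"ay":0,"az":0,"dx":0,"dy":0,"dz":0,"fingers":85},{"ax":0,"ay":0,"az":0,"dx":0,"dy":0,"dz":-20,"fingers":85},{"ax":0,"ay":0,"az":0,"dx":0,"dy":0,"dz":-60,"fingers":85}]'
python3 -m inch '[{"ax":0,"ay":0,"az":0,"dx":0,"dy":0,"dz":-50,"fingers":87},{"ax":0,"ay":0,"az":0,"dx":0,"dy":0,"dz":-100,"fingers":87},{"ax":0,"ay":0,"az":0,"dx":0,"dy":0,"dz":-150,"fingers":87},{"ax":0,"ay":0,"az":0,"dx":0,"dy":0,"dz":-200,"fingers":87},{"ax":0,"ay":0,"az":0,"dx":0,"dy":0,"dz":-200,"fingers":87}]'
python3 - <<'E'
from h import *
for c in("wrist","scene","top"):
    s=snapshot(c); cv2.imwrite(f"pics/{c}24.png",s["image"][:,:,::-1]); pickle.dump(s,open(f"{c}24.pkl","wb"))
for n,z in Z.items():
    if "dock" in n: continue
    z+= 0 if n[:3] in("amb","dis") else .005
    for c in ("wrist","scene","top"):
        L=landmark_of(n,c); print(n,c,[(round(l["score"],2),np.round(ray(pickle.load(open(c+"24.pkl","rb")),l["position"],z)[:2],4)) for l in L[:1]])
go([.6,.29,.3],9.3)
E
```

```text
clock: 39.2
tool_pos: [0.5981, 0.2896, 0.1055]
orientation: [-179.9, -0.2, -170.7]
force: [0.7, 0.5, 0.5]
opening: 0.0849
clock: 39.83
tool_pos: [0.6008, 0.2912, 0.3122]
orientation: [179.8, 0.5, -170.7]
force: [-0.4, 0.1, -0.8]
opening: 0.0871
red_vessel_center wrist []
red_vessel_center scene [(0.7, array([ 0.6061, -0.3026]))]
red_vessel_center top [(0.63, array([ 0.6002, -0.2972]))]
green_vessel_center wrist []
green_vessel_center scene [(0.73, array([ 0.6375, -0.1195]))]
green_vessel_center top [(0.75, array([ 0.6543, -0.11  ]))]
fuel_cell_center wrist []
fuel_cell_center scene [(0.59, array([0.602 , 0.2862]))]
fuel_cell_center top [(0.62, array([0.6091, 0.2909]))]
fan_center wrist [(0.73, array([0.6362, 0.0698]))]
fan_center scene [(0.77, array([0.639 , 0.0665]))]
fan_center top [(0.67, array([0.6345, 0.077 ]))]
amber_bottle_center wrist [(0.57, array([0.4933, 0.0049]))]
amber_bottle_center scene [(0.92, array([0.4909, 0.0055]))]
amber_bottle_center top [(0.78, array([0.4821, 0.0121]))]
dish_center wrist [(0.87, array([0.4621, 0.226 ]))]
dish_center scene [(0.74, array([0.4586, 0.2315]))]
dish_center top [(0.52, array([0.4621, 0.2275]))]
shift [-0.8 -0.6  6.8] turn [ 0.  0. -0.] | at [0.5991 0.2904 0.3068] [ 180.     0.  -170.7] F [-0.7 -0.5  0.3] open 87.1 t 40.88 j6 -123.3
```

View pics/wrist24.png

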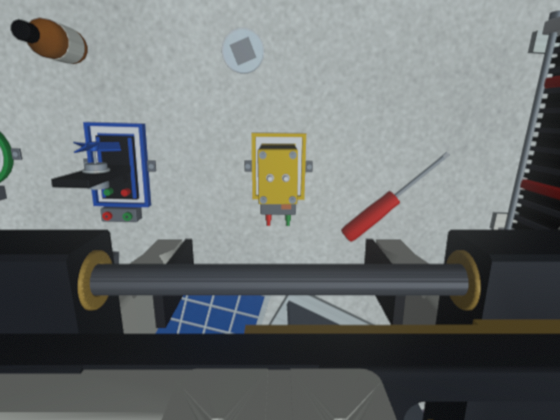

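View pics/scene24.png

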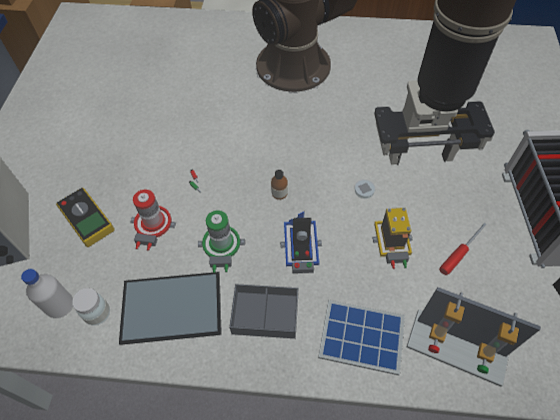

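View pics/top24.png

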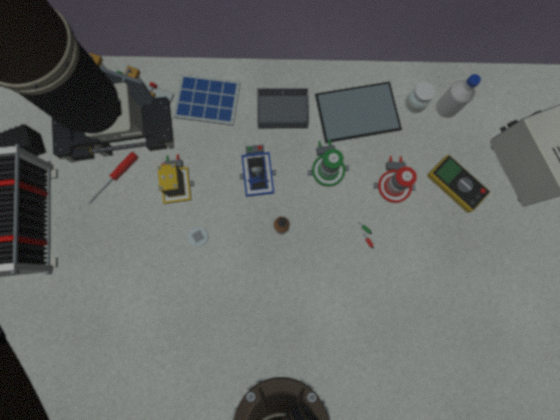

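```bash
python3 - <<'E'
from h import *
s=pickle.load(open("wrist24.pkl","rb"))
print(ray(s,(278,178.5),.098))
D=np.mean([ray(s,p,.012) for p in((252,133),(306,133),(304,202),(251,202))],0);print(D)
P=[proj(s,[*(np.array([.6,.29])),z]) for z in(.091,.005)];print(P)
sc=pickle.load(open("scene24.pkl","rb"))["image"]
cv2.imwrite("pics/sc24.png",cv2.resize(sc[180:280,120:430,::-1],None,fx=2.5,fy=2.5,interpolation=cv2.INTER_CUBIC))
E
```

```text
[0.59980324 0.29097651 0.098     ]
[0.60157946 0.2917588  0.012     ]
[array([277.1213    , 177.41874863]), array([277.16216353, 166.35766899])]
```

View pics/sc24.png

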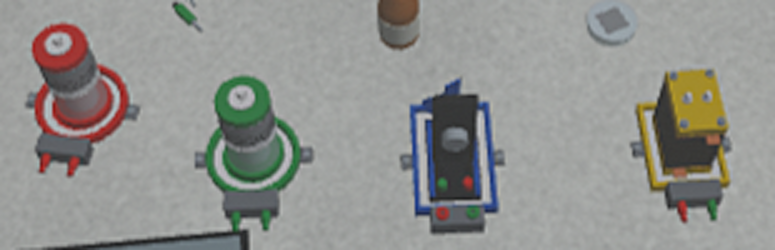

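All four modules stand upright and centred, and the bottle and dish have not moved. Handing in.

```bash
python3 -c "
from plant import *
print(close_job())"
```

```text
the job is handed in; nothing more can be done
None
```

All four modules are standing in their own docks, and the job was handed in at about 41 s of the 128 s allowed. The hand-in gives no verdict. I lowered each module until the force reading showed contact with the tray floor, opened the fingers slowly and backed off upwards. The gripper finished open and clear of everything.

**What the last checks showed:**
- **Position:** in the final wrist picture the fuel cell's top is within about 2 mm of its tray's centre. In the pictures taken just before release, the fan and both vessels were centred in their trays to about 2 mm.
- **Upright and flat:** the pictures show all four modules upright. At release, the tool stood 4 to 5 mm above its height at each grasp, which fits the 5 mm tray floors.
- **Direction:** the fuel cell and fan line up with their trays to about 1–2°.
- **Bottle and dish:** they look undisturbed.

**Checks that disagreed or were missing:**
- **Network positions:** the network's vessel positions from the scene and top cameras differed by up to 17 mm for the green vessel. One was about 12 mm from the dock axis. The networks were similarly off on that vessel before I picked it up, so I trusted the close-up wrist pictures instead.
- **Bottle and dish readings:** these varied by about 10 mm between cameras, both before and after the job.
- **Vessels in the wrist view:** the network did not find either vessel in the last wrist picture, so their last check there is by eye.
- **One wrong move:** while lining up on the green vessel I shifted 8 mm the wrong way, well above the vessel. I corrected it before going down and nothing was touched.

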